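Refill the stopper bin

TASK

Refill the stopper bin on the lab bench: lift the roof-shaped cover off the bin and hang it astride the rail, like a saddle with a flap on either side, and let go of it. Then pick up the cup, hold it over the bin and tip it to pour all seven stoppers in, and stand the empty cup upright again wholly on its round mat. Leave the cover on the rail, and leave the bottle, the canister and the specimen pot as they stand.

Things in the scene. Friction and masses are not known exactly. Their poses are not given: they have to be found in the camera images.
- bin: Fixed open-topped rectangular white plastic bin, 110 mm along its x, 130 mm along its y, 65 mm high, walls 4 mm. Origin: centre of its underside, on the bench; z up. It starts empty, with the cover on it.
- cover: Loose roof-shaped cover of folded aluminium, 0.16 kg: two flaps 3 mm thick at 45 degrees, 140 mm along the ridge, 90 mm down the slope, open ends. Origin: middle of the ridge's inner (under) edge; y along the ridge, z up. Flap edges lie 64 mm below it, 66 mm to either side. Starts on the bin like a roof, ridge along the bin's y, resting on its two long rims, origin 120 mm above the bench.
- cover_grip (a point): Centre of the black upright grip plate on the cover's ridge, 23 mm above the cover's origin. The plate is 12 mm thick (x), 60 mm long (along the ridge, y) and stands from 2 to 44 mm above the origin.
- rail: Fixed steel rail: a straight horizontal round bar 12 mm in diameter along its y, 260 mm long between end posts, bar about 120 mm above the bench. Origin: on the bench under the bar's middle; z up.
- rail_mid (a point): Middle of the rail's bar, about 120 mm above the bench; y runs along the bar. With the cover hung, its origin is about 8 mm above the bar's centre line.
- mat: Fixed round dark rubber mat 100 mm in diameter, 4 mm thick, where the cup stands. Origin: centre of its underside, on the bench.
- cup: Loose straight-sided round steel cup without a handle, outer diameter 64 mm, 70 mm tall, wall 3 mm, floor 5 mm; about 0.09 kg. Origin: centre of its underside; z up its axis. It starts upright on the mat with the seven stoppers in it.
- cup_rim (a point): Centre of the cup's mouth, 70 mm above its underside.
- stopper0: One of seven equal loose tube stoppers, 20 mm tall: of hard slippery plastic, black head 16.4 mm in diameter and 11 mm high, grey plug 13 mm in diameter and 9 mm long; 10 g. Origin: centre of the head's flat end; z runs along it to the plug. At the start all seven stand side by side in one layer on the cup's floor.
- stopper1: Another stopper, same as stopper0.
- stopper2: Another stopper, same as stopper0.
- stopper3: Another stopper, same as stopper0.
- stopper4: Another stopper, same as stopper0.
- stopper5: Another stopper, same as stopper0.
- stopper6: Another stopper, same as stopper0.
- bottle: Bystander: amber glass bottle with a white cap, 54 mm in diameter, 120 mm tall. Origin: centre of its underside.
- canister: Bystander: steel canister with a knobbed lid, 84 mm in diameter, 108 mm tall. Origin: centre of its underside.
- pot: Bystander: small clear specimen pot with a white cap, 48 mm in diameter, 50 mm tall. Origin: centre of its underside.
There are look-alikes about, which are no part of the job. Leave any orange look-alike of the cup alone.

How it is judged:
On the way, in this order (a step that is already met when the one before it is completed fails the run):
1. The cover hangs astride the rail, let go and still (x of cover in the frame of rail_mid between -0.015 and 0.015 m and y of cover in the frame of rail_mid between -0.06 and 0.06 m and z of cover in the frame of rail_mid between -0.005 and 0.02 m and angle between cover's own z axis and vertical below 0.45 rad and angle between the y axis of cover and the y axis of rail, either way round below 0.35 rad and contact force between the fingers and cover below 0.1 N and linear speed of cover below 0.03 m/s), for 0.3 s.
2. The cup, held in the fingers, is tipped by more than 70 degrees with its mouth above the bin (angle between cup's own z axis and vertical above 1.22 rad and horizontal distance between cup_rim and bin below 0.1 m and height (world z) of cup_rim above 0.06 m and contact force between the fingers and cup above 0.5 N), for 0.05 s.
3. All seven stoppers lie in the bin (x of stopper0 in the frame of bin between -0.054 and 0.054 m and y of stopper0 in the frame of bin between -0.064 and 0.064 m and z of stopper0 in the frame of bin between 0 and 0.065 m and linear speed of each of stopper0, stopper1, stopper2, stopper3, stopper4, stopper5, stopper6 below 0.05 m/s and x of stopper1 in the frame of bin between -0.054 and 0.054 m and y of stopper1 in the frame of bin between -0.064 and 0.064 m and z of stopper1 in the frame of bin between 0 and 0.065 m and x of stopper2 in the frame of bin between -0.054 and 0.054 m and y of stopper2 in the frame of bin between -0.064 and 0.064 m and z of stopper2 in the frame of bin between 0 and 0.065 m and x of stopper3 in the frame of bin between -0.054 and 0.054 m and y of stopper3 in the frame of bin between -0.064 and 0.064 m and z of stopper3 in the frame of bin between 0 and 0.065 m and x of stopper4 in the frame of bin between -0.054 and 0.054 m and y of stopper4 in the frame of bin between -0.064 and 0.064 m and z of stopper4 in the frame of bin between 0 and 0.065 m and x of stopper5 in the frame of bin between -0.054 and 0.054 m and y of stopper5 in the frame of bin between -0.064 and 0.064 m and z of stopper5 in the frame of bin between 0 and 0.065 m and x of stopper6 in the frame of bin between -0.054 and 0.054 m and y of stopper6 in the frame of bin between -0.064 and 0.064 m and z of stopper6 in the frame of bin between 0 and 0.065 m), for 0.2 s.
At the end, for the whole second after the job is handed in: Cover released astride the rail: ridge within 15 mm of the bar sideways, 60 mm of its middle along it, 0.35 rad of its direction, lean under 0.45 rad. All seven stoppers at rest in the bin below its rim. Cup released, upright within 0.1 rad on the mat, centres within 20 mm (all of step 1 and all of step 3 and horizontal distance between cup and mat below 0.02 m and angle between cup's own z axis and vertical below 0.1 rad and height (world z) of cup between 0.001 and 0.009 m and linear speed of cup below 0.03 m/s and contact force between the fingers and cup below 0.1 N); the robot touches nothing.
It fails at once if The bottle is moved by more than 25 mm or tipped over (distance of bottle from where it was at the start of the episode above 0.025 m or angle between bottle's own z axis and vertical above 0.5 rad).
It fails at once if The canister is moved by more than 25 mm or tipped over (distance of canister from where it was at the start of the episode above 0.025 m or angle between canister's own z axis and vertical above 0.5 rad).
It fails at once if The pot is moved by more than 25 mm or tipped over (distance of pot from where it was at the start of the episode above 0.025 m or angle between pot's own z axis and vertical above 0.5 rad).
It also fails if it takes over 64 s, if anything falls off the work surface, if the arm or the gripper's body presses on something with over 40 N, if the wrist force passes 120 N, or if a joint passes its speed limit or range.

ROBOT

A 6-joint arm with a two-finger parallel gripper is mounted at the origin on the work surface. World frame = base frame: x ahead of the robot, y to its left, z up, the work surface at z = 0. Lengths are in m, angles in rad, forces in N, time in s.
With the tool pointing down it reaches from about 0.35 to 0.85 m from the base axis. Payload 8.1 kg.
Tool frame: the origin (TCP) lies on the mounting face of the last link; the fingertips stand 186 mm ahead of it and the grasp point (between the pads) lies 167 mm ahead of it; z points along the fingers, y is the direction in which the jaws open and shut (so a half turn about z gives the same grasp; the last joint's range is limited). The gripper opens to 93 mm and grips with 3 to 60 N. Pads are 15 mm wide; open, the fingers measure 128 mm over their backs; the gripper's body (75 mm by 188 mm) begins 65 mm behind the grasp point.
Start: joints at [-1.203, 0.13, 1.488, -0, 1.523, -0.085], TCP at [0.263, -0.54, 0.405] pointing down, gripper open.
Joint ranges: [-2.96, 2.96], [-0.89, 2.26], [0.02, 2.5], [-1.34, 4.48], [0, 2.73], [-2.66, 2.66]. Speed limits (rad/s): [2.39, 2.39, 2.79, 3.14, 3.14, 3.14].

INTERFACE

Orientations are given as a rotation vector (axis times angle).
In Python, from plant import robot, read_camera, spotter gives the robot as it stands.
- The arm moves only by the tool arm_command, never from a script. Its arguments are lists of equal length, an entry for each row: "xyz": the shift along the world's x, y, z in cm, a list of three; "turn": the turn, a rotation vector about the world's x, y, z in rad, a list of three. A call has 1 to 12 rows; each row shifts and turns the commanded pose from where the row before left it; what a row does not reach is not made up. A row lasts 1/8 s, in which the tool goes at most 62.5 mm and 10.7 degrees, less where a joint would pass 70% of its speed; a pose out of reach is approached as far as the arm can. A call is refused whole if a number of a shift passes 6.25 or a number of a turn 0.188, either way. A call with a gripper value outside its range is refused whole. "gripper" is the finger opening in cm, from 0 to 9.3, set as the call begins (left out, the last holds). The fingers move at their own pace and stop on an object; "force" is the grip in N (left out, the last holds). Time passes only in rows, so rows that do not move let the fingers close. It gives the time, the measured TCP pose, the force and the opening at its end, in the units of the state.
- robot.read_state(): the state, without advancing time (a new reading comes with each control period).
- read_camera(name): name is "scene" or "top" or "wrist"; returns a dict with "frame" (480x640x3 uint8, red, green, blue), "z_map" (480x640 float32, m along the optical axis (not along the pixel's ray), 0 where there is no reading), "fx", "fy", "cx", "cy" (pixels), "distortion" ([k1, k2, p1, p2, k3] as OpenCV has them; the pictures are not rectified), "eye" and "orientation" of the camera in the world. Camera axes: x right, y down, z forward; pixel columns grow to the right and rows downward; lengths in m; the calibration is good to about 2 mm. A picture is of the moment at which its call begins.
- robot.close_job(): hands the job in, once; it reports no verdict.
Trained networks look in a picture, given as the dict that the camera call returned (one of the last four; its "shot" number tells which), for a name from the list of things; names that differ only in an ending like _2 or _b are one class to them, and where a whole thing is asked for, a point or a joint stands for the part that bears it (a point fixed in the world has none). Each returns a list of dicts, best first, with "confidence" (0 to 1); they miss things now and then, are a little off and sometimes report something else, mostly with a low value. They report only what shows in the picture. A call takes as long as a camera call. They do not tell look-alikes from the thing itself.
- spotter.masks_of(picture, query): "pixels" (480x640 bool, what is visible of it) and "centre" ([row, column] in pixels, amid what is visible of it).
The state is a dict: "t": time; "q": joint angles; "dq": joint speeds; "joint_torque": joint torques, N m; "tool_pos": TCP position; "orientation": TCP orientation; "force": force on the tool from outside, world axes, zero at the start; "wrist_torque": the same for the moment, N m; "opening": finger opening in m.
Only numpy, scipy, OpenCV 4.12 (cv2) and the standard library are available. Lean on these libraries where they do the work, as an engineer would, in place of code of your own. Each camera call takes 0.05 s, during which the arm holds its last target. There are 200 camera calls.

## Working session

There is one attempt and no reset: what is moved stays moved. The work goes in short steps, Python scripts to look and compute and a tool call to move; the robot and the scene stay as the last step left them, time stands still between calls to the robot, and variables do not carry over. Pictures are saved under pics/ and viewed, about 8 in all and at most 12, crops included, and the job is handed in when it is done.

Besides the shell and the picture viewer there is one more tool, called after "Request:" as name(argument=value, ...), one argument or row to a line, values as JSON. arm_command: Moves the arm, as the interface text tells. Its arguments: {"type":"object","properties":{"xyz":{"type":"array","items":{"type":"array","items":{"type":"number"}}},"turn":{"type":"array","items":{"type":"array","items":{"type":"number"}}},"gripper":{"type":"number"},"force":{"type":"number"}},"required":["xyz","turn"]}

```bash
ls; mkdir -p pics
cat > h.py <<'E'
import numpy as np, cv2
from scipy.spatial.transform import Rotation as R
from plant import robot, read_camera, spotter
def Rm(o):
    o=np.array(o,float)
    return o if o.shape==(3,3) else R.from_rotvec(o).as_matrix() if o.size==3 else R.from_quat(o).as_matrix()
def cloud(p):
    K=np.array([[p['fx'],0,p['cx']],[0,p['fy'],p['cy']],[0,0,1]])
    v,u=np.mgrid[0:480,0:640]
    n=cv2.undistortPoints(np.stack([u,v],-1).reshape(-1,1,2).astype(np.float64),K,np.array(p['distortion'])).reshape(480,640,2)
    z=p['z_map'].astype(float); c=np.stack([n[...,0]*z,n[...,1]*z,z],-1)
    w=c@Rm(p['orientation']).T+np.array(p['eye']); w[z==0]=np.nan
    return w
def save(p,name): cv2.imwrite('pics/'+name,p['frame'][...,::-1])
E
python3 - <<'E'
from h import *
s=robot.read_state(); print({k:np.round(v,3) for k,v in s.items()})
ims=[]
for c in ['scene','top']:
    p=read_camera(c); W=cloud(p); ims.append(p['frame'][...,::-1]); np.savez(f'{c}.npz',W=W,f=p['frame'])
    print(c,p['eye'],p['orientation'])
    for n in ['bin','cover','cover_grip','rail','mat','cup','bottle','canister','pot','stopper0']:
        for d in spotter.masks_of(p,n)[:3]:
            w=W[d['pixels']]; w=w[~np.isnan(w[:,0])]
            if len(w): print(n,round(d['confidence'],2),np.round(d['centre']),len(w),'med',np.round(np.median(w,0),3),'lo',np.round(np.percentile(w,2,0),3),'hi',np.round(np.percentile(w,98,0),3))
cv2.imwrite('pics/a.png',ims[0]);cv2.imwrite('pics/b.png',ims[1])
E
```

```text
pics
{'t': np.float64(0.0), 'q': array([-1.203,  0.131,  1.489, -0.   ,  1.523, -0.085]), 'dq': array([-0.   , -0.   , -0.   ,  0.   ,  0.001,  0.   ]), 'joint_torque': array([-2.0000e-03, -5.5984e+01, -4.9177e+01,  7.7000e-02,  3.5000e-02,
       -0.0000e+00]), 'tool_pos': array([ 0.262, -0.539,  0.404]), 'orientation': array([-3.06 , -0.705,  0.   ]), 'force': array([-0.153, -0.516, -0.322]), 'wrist_torque': array([-0.018, -0.043,  0.02 ]), 'opening': np.float64(0.093)}
scene [1.17820961 0.48030089 0.8990059 ] [-1.10458354 -2.39286704  0.99389985]
bin 0.79 [196. 277.] 1344 med [ 0.475 -0.237  0.027] lo [ 0.405 -0.358 -0.001] hi [ 0.518 -0.224  0.064]
cover 0.95 [167. 254.] 2099 med [ 0.481 -0.296  0.094] lo [ 0.328 -0.482 -0.001] hi [ 0.523 -0.232  0.162]
cover 0.68 [230. 373.] 464 med [0.421 0.009 0.04 ] lo [ 0.392 -0.015  0.005] hi [0.435 0.026 0.051]
cover 0.28 [410. 372.] 1418 med [0.794 0.276 0.076] lo [ 0.761  0.246 -0.001] hi [0.809 0.296 0.12 ]
cover_grip 0.84 [170. 260.] 1988 med [ 0.482 -0.292  0.095] lo [ 0.413 -0.365  0.058] hi [ 0.523 -0.232  0.162]
cover_grip 0.72 [27
[... 1904 characters left out ...]
[226. 252.] 1183 med [0.637 0.122 0.013] lo [ 0.6    0.089 -0.001] hi [0.661 0.149 0.071]
bottle 0.72 [149. 182.] 964 med [0.769 0.259 0.08 ] lo [0.754 0.242 0.008] hi [0.797 0.287 0.121]
canister 0.97 [148. 458.] 2143 med [ 0.767 -0.26   0.09 ] lo [ 0.738 -0.305  0.004] hi [ 0.814 -0.229  0.107]
pot 0.71 [342. 314.] 530 med [0.41  0.003 0.049] lo [ 0.39  -0.018  0.016] hi [0.431 0.025 0.053]
stopper0 0.6 [256. 319.] 52 med [0.574 0.001 0.027] lo [ 0.568 -0.005  0.014] hi [0.58  0.006 0.031]
stopper0 0.55 [260. 310.] 50 med [0.564 0.014 0.028] lo [0.558 0.006 0.017] hi [0.571 0.02  0.032]
stopper0 0.43 [262. 319.] 52 med [ 0.558 -0.001  0.028] lo [ 0.546 -0.009  0.017] hi [0.564 0.004 0.074]
```

View pics/a.png

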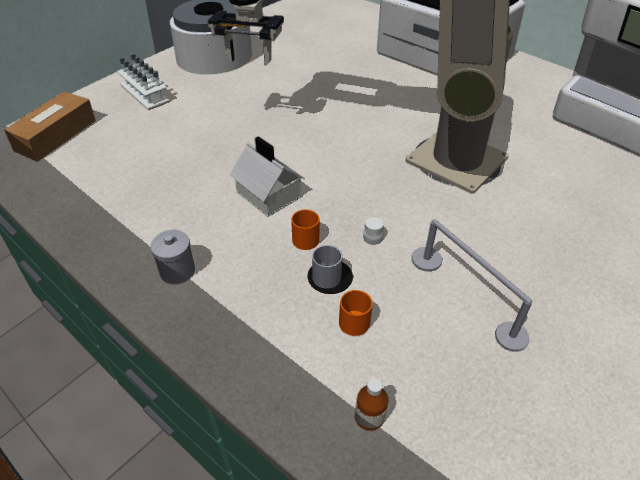

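View pics/b.png

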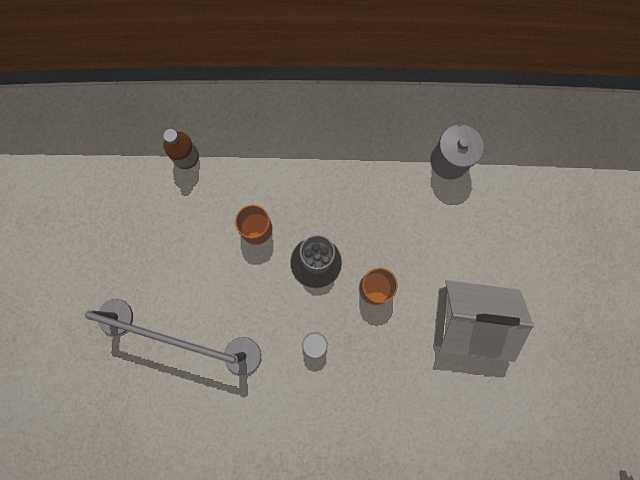

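Both pictures agree. The steel cup (top px 318,252) stands on its mat between two orange look-alikes (253,222 and 379,287). The cover on the bin is at (487,320) with its black grip, and the rail runs from (90,315) to (238,360). Next I'll measure the axes.

Run:
```python
from h import *
def line(P):
    c=P[:,:2].mean(0);_,_,V=np.linalg.svd(P[:,:2]-c,full_matrices=False);d=V[0]
    s=(P[:,:2]-c)@d; lo,hi=np.percentile(s,[1,99]); m=c+d*(lo+hi)/2
    return np.round(m,4),round(np.degrees(np.arctan2(d[1],d[0]))%180,1),round(hi-lo,4),np.round(np.median(P[:,2]),4),len(P)
def circ(P):
    x,y=P[:,0],P[:,1];a=np.linalg.lstsq(np.c_[x,y,np.ones(len(x))],x*x+y*y,rcond=None)[0]
    return np.round([a[0]/2,a[1]/2,np.sqrt(a[2]+a[0]**2/4+a[1]**2/4)],4),len(P)
for c in ['scene','top']:
    d=np.load(c+'.npz');W=d['W'];f=d['f'].astype(int);x,y,z=np.moveaxis(W,-1,0)
    def box(a,b,e,g,h,i): return (x>a)&(x<b)&(y>e)&(y<g)&(z>h)&(z<i)
    print(c)
    print('grip top',line(W[box(.38,.55,-.38,-.2,.158,.17)]))
    print('grip all',line(W[box(.38,.55,-.38,-.2,.135,.17)]))
    m=box(.38,.55,-.38,-.2,.06,.13); print('cover flaps',line(W[m]))
    # flap planes
    for sgn in (1,-1):
        P=W[m]; q=P[(P[:,0]-.455)*sgn>0.012]
        if len(q)>30:
            A=np.linalg.lstsq(np.c_[q[:,:2],np.ones(len(q))],q[:,2],rcond=None)[0]; print('plane',np.round(A,3),'ridge dir',round(np.degrees(np.arctan2(A[0],-A[1]))%180,1))
    print('rail bar',line(W[box(.3,.55,.1,.45,.112,.135)]))
    print('cup rim',circ(W[box(.52,.63,-.05,.05,.066,.08)]))
    print('cup wall',circ(W[box(.52,.63,-.05,.05,.02,.06)]))
    mm=box(.5,.66,-.07,.07,.0,.008)&(f.sum(-1)<130); P=W[mm]; print('mat',len(P),P[:,:2].min(0),P[:,:2].max(0))
    print('bin rim',np.round([np.nanpercentile(W[box(.38,.55,-.38,-.2,.05,.066)],[1,99],axis=0)],3).tolist())
    for n,b in dict(or1=(.46,.57,-.17,-.07,.062,.08),or2=(.58,.69,.07,.17,.062,.08),pot=(.37,.45,-.04,.05,.045,.06),can=(.7,.85,-.33,-.2,.07,.1)).items(): print(n,circ(W[box(*b)]))
```

```text
scene
grip top (array([ 0.459 , -0.2973]), np.float64(82.7), np.float64(0.0614), np.float64(0.1614), 91)
grip all (array([ 0.4609, -0.2965]), np.float64(85.4), np.float64(0.0616), np.float64(0.1544), 235)
cover flaps (array([ 0.4828, -0.2944]), np.float64(94.0), np.float64(0.1461), np.float64(0.0898), 1813)
plane [-0.939  0.088  0.575] ridge dir 84.7
plane [ 0.833 -0.225 -0.33 ] ridge dir 74.9
rail bar (array([0.4259, 0.2649]), np.float64(74.8), np.float64(0.2686), np.float64(0.1225), 812)
cup rim (array([ 5.787e-01, -3.000e-04,  3.030e-02]), 214)
cup wall (array([5.79e-01, 1.00e-04, 3.01e-02]), 683)
mat 435 [ 0.51910896 -0.04539846] [0.61930858 0.05180627]
bin rim [[[0.393, -0.368, 0.051], [0.528, -0.222, 0.066]]]
or1 (array([ 0.5199, -0.1133,  0.0303]), 185)
or2 (array([0.6345, 0.1203, 0.0304]), 230)
pot (array([0.4117, 0.0033, 0.0159]), 205)
can (array([ 0.7812, -0.2657,  0.032 ]), 975)
top
grip top (array([ 0.4549, -0.2969]), np.float64(82.3), np.float64(0.0586), np.float64(0.1632), 283)
grip all (array([ 0.4544, -0.2964]), np.float64(82.0), np.float64(0.0592), np.float64(0.1628), 347)
cover flaps (array([ 0.4522, -0.2961]), np.float64(80.4), np.float64(0.1385), np.float64(0.0908), 5362)
plane [-0.928  0.087  0.568] ridge dir 84.6
plane [ 0.97  -0.141 -0.361] ridge dir 81.7
rail bar (array([0.4212, 0.262 ]), np.float64(74.6), np.float64(0.2677), np.float64(0.1244), 1172)
cup rim (array([ 5.755e-01, -1.000e-04,  3.030e-02]), 202)
cup wall (array([0.5756, 0.    , 0.0232]), 510)
mat 13 [ 0.53894608 -0.04615746] [0.60388687 0.0488793 ]
bin rim [[[0.384, -0.369, 0.051], [0.526, -0.223, 0.066]]]
or1 (array([ 0.5168, -0.1128,  0.0301]), 206)
or2 (array([0.6314, 0.1191, 0.0298]), 213)
pot (array([0.4094, 0.0027, 0.0152]), 455)
can (array([ 0.7758, -0.2681,  0.0314]), 1478)
```

Request:
arm_command(
  xyz=[
    [2.4,3.0,0],
    [2.4,3.0,0],
    [2.4,3.0,0],
    [2.4,3.0,0],
    [2.4,3.0,0],
    [2.4,3.0,0],
    [2.5,3.1,0],
    [2.5,3.1,0],
    [0,0,0],
  ],
  turn=[
    [0,0,0.123],
    [0,0,0.123],
    [0,0,0.123],
    [0,0,0.123],
    [0,0,0.123],
    [0,0,0.123],
    [0,0,0.123],
    [0,0,0.126],
    [0,0,0],
  ],
  gripper=9.3,
)

```text
t: 2.22
tool_pos: [0.4578, -0.2956, 0.4048]
orientation: [2.358, 2.076, 0.001]
force: [-0.4, -0.6, -0.3]
opening: 0.0928
```

```bash
cat >> h.py <<'E'
import json
def log():
    s=robot.read_state(); M=Rm(s['orientation']); p=np.array(s['tool_pos'])
    json.dump([list(map(float,s['q'])),p.tolist(),M.tolist()],open('log.jsonl','a'));open('log.jsonl','a').write('\n')
    print('t',round(float(s['t']),2),'q',np.round(s['q'],3),'tcp',np.round(p,4),'grasp',np.round(p+.167*M[:,2],4),'z',np.round(M[:,2],3),'y',np.round(M[:,1],3),'yaw_y',round(np.degrees(np.arctan2(M[1,1],M[0,1])),1),'F',np.round(s['force'],1),'open',round(float(s['opening']),4))
    return s
E
python3 - <<'E'
from h import *
log(); p=read_camera('wrist'); W=cloud(p); save(p,'w1.png')
for d in spotter.masks_of(p,'cover_grip')[:2]:
    P=W[d['pixels']];P=P[P[:,2]>.157]; print(d['confidence'],d['centre'],len(P),P.mean(0) if len(P) else '')
x,y,z=np.moveaxis(W,-1,0)
P=W[(z>.157)&(z<.17)&(x>.38)&(x<.55)&(y<-.2)&(y>-.38)]; print(len(P),P.min(0),P.max(0),P.mean(0));
E
```

```text
t 2.23 q [-6.680e-01 -1.900e-02  1.643e+00  1.000e-03  1.517e+00 -5.410e-01] tcp [ 0.4578 -0.2956  0.4048] grasp [ 0.4579 -0.2956  0.2378] z [ 0.  0. -1.] y [ 0.992 -0.126  0.   ] yaw_y -7.3 F [-0.4 -0.6 -0.3] open 0.0928
0.64 [223.2, 318.9] 2078 [ 0.45744928 -0.29500499  0.16477678]
2078 [ 0.44810733 -0.32672963  0.15712744] [ 0.46634982 -0.26682112  0.16736772] [ 0.45744928 -0.29500499  0.16477678]
```

The wrist view confirms the grip plate is centred at (0.457, -0.295), top at 0.164, so I descend and grip.

Request:
arm_command(
  xyz=[
    [0,0,-3],
    [0,0,-3],
    [0,0,-2],
    [0,0,-1],
    [0,0,0],
  ],
  turn=[
    [0,0,0],
    [0,0,0],
    [0,0,0],
    [0,0,0],
    [0,0,0],
  ],
)

```text
t: 2.95
tool_pos: [0.4563, -0.2978, 0.3144]
orientation: [-2.362, -2.07, 0.0]
force: [0.5, 0.3, -0.6]
opening: 0.0929
```

Request:
arm_command(
  xyz=[
    [0,0,0],
    [0,0,0],
    [0,0,0],
    [0,0,0],
    [0,0,0],
    [0,0,0],
  ],
  turn=[
    [0,0,0],
    [0,0,0],
    [0,0,0],
    [0,0,0],
    [0,0,0],
    [0,0,0],
  ],
  gripper=0,
  force=40,
)

```text
t: 3.7
tool_pos: [0.4565, -0.2975, 0.3147]
orientation: [-2.362, -2.071, -0.0]
force: [-0.9, -0.5, -0.7]
opening: 0.0376
```

```bash
python3 -c "
from h import *
log()"
```

```text
t 3.7 q [-0.672  0.043  1.748  0.     1.351 -0.541] tcp [ 0.4565 -0.2975  0.3147] grasp [ 0.4565 -0.2975  0.1477] z [-0.  0. -1.] y [ 0.991 -0.131 -0.   ] yaw_y -7.5 F [-0.9 -0.5 -0.7] open 0.0376
```

Request:
arm_command(
  xyz=[
    [0,0,0],
    [0,0,0],
    [0,0,0],
    [0,0,0],
    [0,0,1.5],
    [0,0,2.5],
    [0,0,2.5],
    [0,0,2.5],
    [0,0,2.5],
  ],
  turn=[
    [0,0,0],
    [0,0,0],
    [0,0,0],
    [0,0,0],
    [0,0,0],
    [0,0,0],
    [0,0,0],
    [0,0,0],
    [0,0,0],
  ],
)

```text
t: 4.82
tool_pos: [0.4566, -0.2974, 0.4314]
orientation: [2.361, 2.071, 0.001]
force: [-0.3, -0.1, -1.7]
opening: 0.012
```

Request:
arm_command(
  xyz=[
    [0,2,0],
    [0,4,0],
    [0,5,0],
    [0,5,0],
    [0,5,0],
    [0,5,0],
    [0,5,0],
    [0,5,0],
    [0,4,0],
    [0,4,0],
    [0,3,0],
    [0,2,0],
  ],
  turn=[
    [0,0,0],
    [0,0,0],
    [0,0,0],
    [0,0,0],
    [0,0,0],
    [0,0,0],
    [0,0,0],
    [0,0,0],
    [0,0,0],
    [0,0,0],
    [0,0,0],
    [0,0,0],
  ],
)

```text
t: 6.32
tool_pos: [0.4552, 0.1946, 0.4285]
orientation: [-2.359, -2.073, 0.002]
force: [1.2, -1.3, -2.3]
opening: 0.012
```

Run:
```python
from h import *
log(); p=read_camera('wrist'); W=cloud(p); save(p,'w2.png')
x,y,z=np.moveaxis(W,-1,0)
P=W[(z>.11)&(z<.135)&(x>.3)&(y>.14)&(y<.4)&(x<.55)]; print(len(P),np.percentile(P,[1,50,99],axis=0) if len(P) else '')
```

```text
t 6.33 q [ 3.000e-01 -1.650e-01  1.737e+00  1.000e-03  1.571e+00  4.290e-01] tcp [0.4552 0.1946 0.4285] grasp [0.4549 0.1947 0.2615] z [-0.002  0.    -1.   ] y [ 0.992 -0.129 -0.002] yaw_y -7.4 F [ 1.2 -1.3 -2.3] open 0.012
2483 [[0.42068668 0.26607732 0.12137164]
 [0.43582128 0.30775367 0.12634003]
 [0.45009135 0.34533857 0.12852471]]
```

View pics/w2.png

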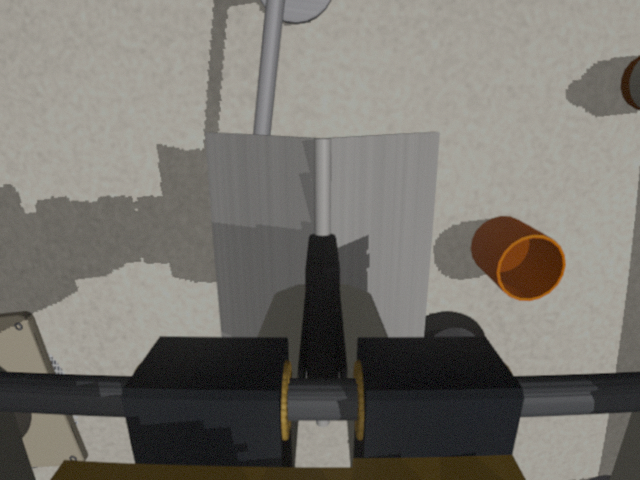

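The cover is gripped straight (grip plate at px 322,300) and the rail runs off ahead-left (268,80), matching the earlier fit. I'll align over the bar and lower.

Request:
arm_command(
  xyz=[
    [-0.8,1.8,0],
    [-0.8,1.8,0],
    [-0.8,1.8,0],
    [-0.8,1.5,0],
    [0,0,0],
    [0,0,0],
  ],
  turn=[
    [0,0,-0.034],
    [0,0,-0.034],
    [0,0,-0.034],
    [0,0,-0.034],
    [0,0,0],
    [0,0,0],
  ],
)

```text
t: 7.12
tool_pos: [0.4242, 0.2612, 0.4293]
orientation: [2.496, 1.907, -0.001]
force: [-0.3, -0.1, -1.5]
opening: 0.0119
```

Request:
arm_command(
  xyz=[
    [0,0,-2],
    [0,0,-2.5],
    [0,0,-2.5],
    [0,0,-1.5],
    [0,0,-1],
    [0,0,0],
  ],
  turn=[
    [0,0,0],
    [0,0,0],
    [0,0,0],
    [0,0,0],
    [0,0,0],
    [0,0,0],
  ],
)

```text
t: 7.88
tool_pos: [0.4244, 0.2612, 0.3341]
orientation: [-2.497, -1.906, 0.002]
force: [-0.1, -0.0, -1.2]
opening: 0.0115
```

```bash
python3 -c "
from h import *
log()"
```

```text
t 7.88 q [ 0.449 -0.102  1.853 -0.     1.392  0.716] tcp [0.4244 0.2612 0.3341] grasp [0.4242 0.2612 0.1671] z [-0.001 -0.001 -1.   ] y [ 0.965 -0.264 -0.001] yaw_y -15.3 F [-0.1 -0.  -1.2] open 0.0115
```

Request:
arm_command(
  xyz=[
    [0,0,-0.5],
    [0,0,-0.4],
    [0,0,-0.2],
    [0,0,0],
  ],
  turn=[
    [0,0,0],
    [0,0,0],
    [0,0,0],
    [0,0,0],
  ],
)

```text
t: 8.38
tool_pos: [0.4247, 0.2617, 0.327]
orientation: [2.497, 1.906, 0.003]
force: [-9.8, -4.8, 21.4]
opening: 0.0116
```

Contact with the bar (21 N at z 0.327), so I ease off 2 mm and open.

Request:
arm_command(
  xyz=[
    [0,0,0.2],
    [0,0,0],
  ],
  turn=[
    [0,0,0],
    [0,0,0],
  ],
)

```text
t: 8.62
tool_pos: [0.4247, 0.2617, 0.3271]
orientation: [2.497, 1.906, 0.002]
force: [-3.7, -1.5, 8.4]
opening: 0.0117
```

Request:
arm_command(
  xyz=[
    [0,0,0],
    [0,0,0],
    [0,0,0],
    [0,0,0],
    [0,0,0],
    [0,0,0],
  ],
  turn=[
    [0,0,0],
    [0,0,0],
    [0,0,0],
    [0,0,0],
    [0,0,0],
    [0,0,0],
  ],
  gripper=5,
)

```text
t: 9.38
tool_pos: [0.4245, 0.2615, 0.3257]
orientation: [-2.497, -1.906, 0.0]
force: [0.6, -0.9, -0.0]
opening: 0.0497
```

Run:
```python
from h import *
log(); p=read_camera('wrist'); W=cloud(p)
ims=[p['frame']]; q=read_camera('scene'); ims.append(q['frame'])
cv2.imwrite('pics/rel.png',np.hstack([cv2.resize(ims[0],(400,300)),cv2.resize(ims[1][180:400,340:633],(400,300))])[...,::-1])
```

```text
t 9.38 q [ 0.449 -0.094  1.862  0.     1.374  0.716] tcp [0.4245 0.2615 0.3257] grasp [0.4245 0.2615 0.1587] z [-0.  0. -1.] y [ 0.965 -0.264 -0.   ] yaw_y -15.3 F [ 0.6 -0.9 -0. ] open 0.0497
```

View pics/rel.png

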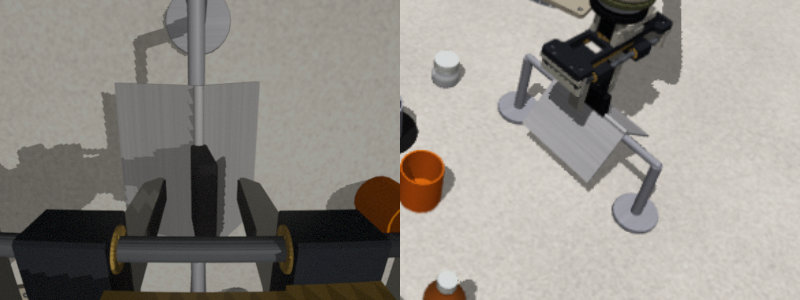

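It hangs astride the bar (left crop: plate at 203,190 centred between the open fingers, flaps on both sides). I raise clear and fit a kinematic model for the pour.

Request:
arm_command(
  xyz=[
    [0,0,1],
    [0,0,3],
    [0,0,4],
    [0,0,4],
  ],
  turn=[
    [0,0,0],
    [0,0,0],
    [0,0,0],
    [0,0,0],
  ],
  gripper=9.3,
)

```text
t: 9.98
tool_pos: [0.4243, 0.2614, 0.4477]
orientation: [2.497, 1.906, 0.001]
force: [1.4, 0.6, -0.1]
opening: 0.0856
```

```bash
cat >> h.py <<'E'
def fk(q,L):
    # base yaw, pitch, pitch, forearm roll, pitch, tool roll
    h,a,L1,e,L2,off,L3=L; r=lambda v:R.from_rotvec(v).as_matrix()
    A=r([0,0,q[0]]); p=np.array([0,0,h])+A@[a,off,0]
    A=A@r([0,q[1],0]); p=p+A@[0,0,L1]
    A=A@r([0,q[2],0]); p=p+A@[e,0,L2]
    A=A@r([0,0,q[3]])@r([0,q[4],0]); p=p+A@[0,0,L3]
    A=A@r([0,0,q[5]]); return p,A
E
python3 - <<'E'
from h import *
from scipy.optimize import least_squares
log()
D=[json.loads(l) for l in open('log.jsonl')]
D.append([[-1.203,.1305,1.4885,0,1.523,-.085],[.262,-.539,.404],Rm([-3.06,-.705,0]).tolist()])
f=lambda L:np.concatenate([fk(d[0],L)[0]-d[1] for d in D]+[1e-3*(np.array(L)-[.4,0,.4,0,.4,.05,.25])])
s=least_squares(f,[.4,0,.4,0,.4,.05,.25]); print(np.round(s.x,4),np.abs(f(s.x)[:-7]).max()); np.save('L.npy',s.x)
for d in D[-2:]: print(np.round(fk(d[0],s.x)[1],2).tolist(),np.round(d[2],2).tolist())
E
```

```text
t 9.97 q [ 0.449 -0.162  1.7    0.     1.603  0.716] tcp [0.4243 0.2614 0.4477] grasp [0.4244 0.2614 0.2807] z [ 0.  0. -1.] y [ 0.965 -0.264  0.   ] yaw_y -15.3 F [ 1.4  0.6 -0.1] open 0.0856
[3.970e-01 3.000e-04 3.673e-01 6.070e-02 5.528e-01 5.110e-02 2.695e-01] 0.00044821630737063023
[[-0.96, 0.26, 0.0], [0.26, 0.96, 0.0], [-0.0, 0.0, -1.0]] [[0.26, 0.96, 0.0], [0.96, -0.26, 0.0], [0.0, 0.0, -1.0]]
[[-0.44, 0.9, -0.0], [0.9, 0.44, 0.0], [0.0, 0.0, -1.0]] [[0.9, 0.44, -0.0], [0.44, -0.9, 0.0], [0.0, -0.0, -1.0]]
```

```bash
cat >> h.py <<'E'
from scipy.optimize import least_squares
LO=np.array([-2.96,-.89,.02,-1.34,0,-2.66]);HI=np.array([2.96,2.26,2.5,4.48,2.73,2.66])
RZ=R.from_rotvec([0,0,np.pi/2]).as_matrix()
def fkt(q,L,s4=1):
    q=np.array(q,float).copy(); q[3]*=s4; p,A=fk(q,L); return p,A@RZ
def ik(p,A,q0,L,s4=1):
    def f(q):
        P,B=fkt(q,L,s4); return np.r_[(P-p)*5,R.from_matrix(B@A.T).as_rotvec(),1e-4*(q-q0)]
    s=least_squares(f,q0,bounds=(LO-1,HI+1)); return s.x,np.abs(f(s.x)[:6]).max()
def tool(head,th,flip=1):
    h=np.radians(head);t=np.radians(th)
    z=np.array([np.cos(h)*np.sin(t),np.sin(h)*np.sin(t),-np.cos(t)]); y=flip*np.array([-np.sin(h),np.cos(h),0])
    return np.c_[np.cross(y,z),y,z]
def path(P0,A0,P1,A1,q,L,s4=1,n=20):
    w=R.from_matrix(A1@A0.T).as_rotvec(); out=[q]; err=0
    for i in range(1,n+1):
        q,e=ik(P0+(P1-P0)*i/n,R.from_rotvec(w*i/n).as_matrix()@A0,q,L,s4); out.append(q); err=max(err,e)
    return np.array(out),err
E
python3 - <<'E'
from h import *
L=np.load('L.npy'); q=np.array([.449,-.162,1.7,0,1.603,.716])
cup=np.array([.577,0,.049])
for s4 in (1,-1):
  for flip in (1,-1):
    P0,A0=fkt(q,L,s4); A1=tool(-26.4,45,flip)
    pre=cup-.167*A1[:,2]-.08*A1[:,2]+[0,0,.03]
    a,e1=path(P0,A0,pre,A1,q,L,s4); b,e2=path(pre,A1,cup-.167*A1[:,2],A1,a[-1],L,s4,5)
    up=cup-.167*A1[:,2]+[0,0,.15]; c,e3=path(cup-.167*A1[:,2],A1,up,A1,b[-1],L,s4,6)
    print('s4',s4,'flip',flip,'q6range',a[:,5].min().round(2),a[:,5].max().round(2),'err',round(e1,3),round(e2,3),'grasp q',b[-1].round(2),'up',c[-1].round(2))
    for hd in (-33,-50,-65,-80,-95):
        H=np.array([np.cos(np.radians(hd)),np.sin(np.radians(hd)),0]); rim=np.array([.4565,-.2975,.125])-.015*H
        g=rim-.025*(.866*H+[0,0,-.5]); A2=tool(hd,45,flip); g2=g+[0,0,.06]
        d,e4=path(up,A1,g2-.167*A2[:,2],A2,c[-1],L,s4)
        qq=d[-1].copy(); best=None
        for sg in (1,-1):
            A=A2;qs=[qq];q_=qq
            for i in range(1,13):
                A=R.from_rotvec(A2[:,2]*sg*np.pi/12*i).as_matrix()@A2; q_,e5=ik(g2-.167*A[:,2],A,q_,L,s4); qs.append(q_)
            A3=tool(hd,75,-flip); f_,e6=path(g2-.167*A[:,2],A,g-.167*A3[:,2],A3,q_,L,s4,8)
            al=np.r_[d,qs,f_]; ok=(al>LO).all()&(al<HI).all()
            print('  ',hd,sg,'ok' if ok else '','err',round(max(e4,e5,e6),3),'over',qq.round(2),'pour',f_[-1].round(2),'minq5',al[:,4].min().round(2))
E
```

```text
s4 1 flip 1 q6range -0.22 0.72 err 0.0 0.0 grasp q [ 0.27 -0.16  2.43 -1.16  0.54  0.1 ] up [ 0.27 -0.55  2.38 -0.71  0.81 -0.46]
   -33 1  err 0.197 over [-0.84 -1.4   2.78  0.22  1.   -1.88] pour [-1.21 -0.39  3.03  2.38  0.99 -1.23] minq5 0.75
   -33 -1  err 0.321 over [-0.84 -1.4   2.78  0.22  1.   -1.88] pour [-0.39 -0.95  3.15 -2.34  0.52 -2.26] minq5 0.35
   -50 1  err 0.009 over [-0.36 -1.06  2.65 -0.46  0.89 -0.89] pour [ 0.01 -1.5   3.28 -1.4   0.86  3.19] minq5 0.76
   -50 -1  err 0.098 over [-0.36 -1.06  2.65 -0.46  0.89 -0.89] pour [ 0.01 -1.5   3.28 -1.4   0.86 -3.09] minq5 0.76
   -65 1  err 0.204 over [-0.12 -0.63  2.44 -0.79  1.02 -0.23] pour [ 0.16 -0.21  2.56 -1.39  1.05  3.66] minq5 0.81
   -65 -1  err 0.0 over [-0.12 -0.63  2.44 -0.79  1.02 -0.23] pour [ 0.24  0.16  2.46 -1.6   1.25 -2.12] minq5 0.81
   -80 1  err 0.257 over [-0.02 -0.29  2.2  -0.84  1.19  0.12] pour [ 0.2   0.2   2.17 -1.19  1.31  3.66] minq5 0.81
   -80 -1  err 0.0 over [-0.02 -0.29  2.2  -0.84  1.19  0.12] pour [ 0.26  0.38  2.15 -1.35  1.41 -2.19] minq5 0.81
   -95 1  err 0.255 over [-0.01 -0
[... 3372 characters left out ...]
6  0.05] minq5 0.76
   -65 1  err 0.186 over [-0.12 -0.63  2.44  0.79  1.02  2.91] pour [ 0.13 -0.26  2.59 -1.73 -1.    3.66] minq5 -1.0
   -65 -1  err 0.0 over [-0.12 -0.63  2.44  0.79  1.02  2.91] pour [0.24 0.16 2.46 1.6  1.25 1.03] minq5 0.81
   -80 1  err 0.299 over [-0.02 -0.29  2.2   0.84  1.19  3.26] pour [ 0.1  -0.03  2.36 -1.88 -1.    3.66] minq5 -1.0
   -80 -1  err 0.0 over [-0.02 -0.29  2.2   0.84  1.19  3.26] pour [0.26 0.38 2.15 1.35 1.41 0.95] minq5 0.81
   -95 1  err 0.412 over [-0.01 -0.02  1.96  0.8   1.36  3.46] pour [ 0.05  0.13  2.16 -2.01 -1.    3.66] minq5 -1.0
   -95 -1  err 0.0 over [-0.01 -0.02  1.96  0.8   1.36  3.46] pour [0.21 0.57 1.85 1.18 1.56 0.89] minq5 0.81
```

```bash
cat >> h.py <<'E'
def goto(grasp,A,n,note=''):
    s=robot.read_state(); M=Rm(s['orientation']); p=np.array(s['tool_pos'])
    w=R.from_matrix(A@M.T).as_rotvec(); d=(np.array(grasp)-.167*A[:,2]-p)*100
    print(note,'total cm',d.round(2),'turn',w.round(3),'| per row',(d/n).round(2),(w/n).round(4))
E
python3 - <<'E'
from h import *
A=tool(-26.4,40,1); g=np.array([.577,0,.049])
for n in (8,10): goto(g-.08*A[:,2]+[0,0,.12],A,n)
E
```

```text
total cm [  1.04 -19.08  -8.95] turn [-0.689 -0.308  1.317] | per row [ 0.13 -2.38 -1.12] [-0.0861 -0.0386  0.1646]
 total cm [  1.04 -19.08  -8.95] turn [-0.689 -0.308  1.317] | per row [ 0.1  -1.91 -0.89] [-0.0689 -0.0308  0.1317]
```

Request:
arm_command(
  xyz=[
    [0.1,-1.9,0],
    [0.1,-1.9,0],
    [0.1,-1.9,0],
    [0.1,-1.9,0],
    [0.1,-1.9,0],
    [0.1,-1.9,-1.8],
    [0.1,-1.9,-1.8],
    [0.1,-1.9,-1.8],
    [0.1,-1.9,-1.8],
    [0.1,-2.0,-1.8],
    [0,0,0],
  ],
  turn=[
    [-0.069,-0.031,0.132],
    [-0.069,-0.031,0.132],
    [-0.069,-0.031,0.132],
    [-0.069,-0.031,0.132],
    [-0.069,-0.031,0.132],
    [-0.069,-0.031,0.132],
    [-0.069,-0.031,0.132],
    [-0.069,-0.031,0.132],
    [-0.069,-0.031,0.132],
    [-0.068,-0.029,0.129],
    [0,0,0],
  ],
)

```text
t: 11.35
tool_pos: [0.4336, 0.0694, 0.3544]
orientation: [0.563, 2.391, -0.207]
force: [-1.1, 0.5, 0.9]
opening: 0.0932
```

Run:
```python
from h import *
log()
p=read_camera('wrist'); W=cloud(p); x,y,z=np.moveaxis(W,-1,0)
P=W[(x>.52)&(x<.63)&(y>-.055)&(y<.055)&(z>.068)&(z<.08)]
a=np.linalg.lstsq(np.c_[P[:,:2],np.ones(len(P))],(P[:,:2]**2).sum(1),rcond=None)[0]; print('rim',a[:2]/2,np.sqrt(a[2]+(a[:2]**2).sum()/4),len(P),np.median(P[:,2]))
D=[json.loads(l) for l in open('log.jsonl')]
for s4 in (1,-1):
    f=lambda L:np.concatenate([fkt(d[0],L,s4)[0]-d[1] for d in D]+[R.from_matrix(fkt(d[0],L,s4)[1]@np.array(d[2]).T).as_rotvec()*.2 for d in D])
    s=least_squares(f,np.load('L.npy')); print(s4,s.x.round(4),np.abs(s.fun).max())
    if np.abs(s.fun).max()<.004: np.savez('M.npz',L=s.x,s4=s4)
q=read_camera('top'); W=cloud(q); x,y,z=np.moveaxis(W,-1,0); f=q['frame']
r=np.radians(74.7);
save(q,'top2.png'); cv2.imwrite('pics/both.png',np.hstack([cv2.resize(p['frame'],(400,300)),cv2.resize(q['frame'],(400,300))])[...,::-1])
```

```text
t 11.35 q [ 0.219 -0.568  2.26  -0.523  0.945 -0.688] tcp [0.4336 0.0694 0.3544] grasp [0.5292 0.0214 0.2262] z [ 0.573 -0.288 -0.768] y [ 0.447  0.895 -0.002] yaw_y 63.5 F [-1.1  0.5  0.9] open 0.0932
rim [ 5.77431023e-01 -4.09845741e-04] 0.030270380743302207 1893 0.07367825621432977
1 [ 0.3181 -0.      0.3691  0.0616  0.5534  0.0512  0.1914] 1.136544747204482e-10
-1 [ 0.168  -0.0097  0.0427 -0.0928  0.5211  0.0477 -0.1304] 0.20282962419801637
```

View pics/both.png

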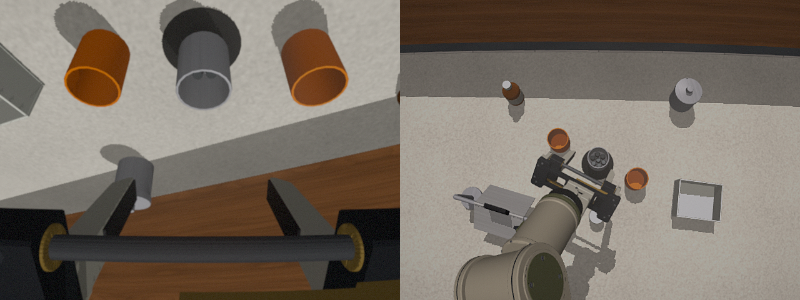

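Left: the wrist camera shows the steel cup (px 203,80 in the crop) between the orange ones. Right: the cover hangs on the rail and the bin is open. The kinematic fit is exact, so I now plan the grasp and pour within the joint ranges.

```bash
cat >> h.py <<'E'
try: _m=np.load('M.npz'); LM=_m['L']
except Exception: LM=None
BIN=np.array([.4565,-.2965,0])
def seq(q,poses,n=10):
    """poses: list of (grasp point, A); returns joint paths"""
    P,A=fkt(q,LM); out=[q]; err=0
    for g,B in poses:
        a,e=path(P,A,g-.167*B[:,2],B,out[-1],LM,1,n); out+=list(a[1:]); err=max(err,e); P,A=g-.167*B[:,2],B
    return np.array(out),err
def spin(A,phi): return R.from_rotvec(A[:,2]*phi).as_matrix()@A
E
cat > plan.py <<'E'
from h import *
q0=np.array(robot.read_state()['q'])
for al in (35,40,45):
  for fl in (1,):
    A1=tool(-26.4,al,fl); g=np.array([.5774,-.0002,.052])
    pick=[(g-.06*A1[:,2]+[0,0,.04],A1),(g,A1),(g+[0,0,.12],A1)]
    a,e=seq(q0,pick); m=np.minimum(a-LO,HI-a).min(0)
    print('al',al,'pick margin',m.round(2),round(e,3),a[-1].round(2))
    for hd in (-60,-70,-80,-90,-100,-110):
        H=np.array([np.cos(np.radians(hd)),np.sin(np.radians(hd)),0])
        for th in (70,75,80):
            t=np.radians(th+al); c=np.sin(t)*H+[0,0,np.cos(t)]
            rim=BIN+[0,0,.125]-.015*H; gp=rim-.025*c
            A2=tool(hd,al,fl); A3=tool(hd,th,fl)
            b,e=seq(a[-1],[(gp+[0,0,.07],A2)]+[(gp+[0,0,.07],spin(A2,-np.pi*k/3)) for k in (1,2,3)]+[(gp,spin(A3,-np.pi))])
            m=np.minimum(b-LO,HI-b).min(0)
            if e<.01 and m.min()>-.15: print('  hd',hd,'th',th,'margin',m.round(2),'q',b[-1].round(2))
E
python3 plan.py
```

```text
al 35 pick margin [2.74 0.32 0.24 0.74 0.57 1.87] 0.0 [ 0.1  -0.33  2.16 -0.43  0.82 -0.79]
al 40 pick margin [2.74 0.32 0.18 0.53 0.52 1.97] 0.0 [ 0.14 -0.36  2.22 -0.55  0.76 -0.67]
al 45 pick margin [2.71 0.32 0.11 0.27 0.5  1.97] 0.0 [ 0.17 -0.39  2.28 -0.71  0.7  -0.52]
  hd -110 th 70 margin [ 2.79  0.5   0.22  0.26  0.7  -0.12] q [ 0.01  0.51  1.71 -1.08  1.63 -2.42]
  hd -110 th 75 margin [ 2.79  0.5   0.22  0.21  0.7  -0.12] q [ 0.02  0.57  1.69 -1.13  1.68 -2.38]
  hd -110 th 80 margin [ 2.79  0.5   0.22  0.15  0.7  -0.12] q [ 0.03  0.63  1.66 -1.19  1.73 -2.35]
```

```bash
cat > plan.py <<'E'
from h import *
q0=np.array(robot.read_state()['q'])
for al in (40,45):
    A1=tool(-26.4,al,1); g=np.array([.5774,-.0002,.052]); ct=A1.T@[0,0,1]
    a,e=seq(q0,[(g-.06*A1[:,2]+[0,0,.04],A1),(g,A1),(g+[0,0,.12],A1)])
    for hd in (-60,-75,-90,-105):
        for th in (70,75,80):
          for ph in (135,150,165):
            f=np.radians(ph); A2=tool(hd,al,1); Af=spin(tool(hd,th,1),-f); c=Af@ct
            ch=c[:2]/np.linalg.norm(c[:2]); rim=BIN+[0,0,.125]-np.r_[.015*ch,0]; gp=rim-.025*c; hi=gp+[0,0,.07]
            b,e=seq(a[-1],[(hi,A2),(hi,spin(A2,-f/3)),(hi,spin(A2,-2*f/3)),(hi,spin(A2,-f)),(gp,Af)],6)
            m=np.minimum(b-LO,HI-b).min(0); tilt=np.degrees(np.arccos(c[2]))
            if e<.01 and m.min()>.04 and tilt>105: print('al',al,'hd',hd,'th',th,'ph',ph,'tilt',tilt.round(0),'mouth',np.degrees(np.arctan2(c[1],c[0])).round(0),'margin',m.round(2),'q',b[-1].round(2))
E
python3 plan.py
```

```text
al 40 hd -105 th 70 ph 150 tilt 105.0 mouth 56.0 margin [2.65 0.53 0.28 0.13 0.76 0.18] q [-0.11  0.38  1.89 -1.21  1.46 -1.9 ]
al 40 hd -105 th 75 ph 150 tilt 110.0 mouth 55.0 margin [2.65 0.53 0.28 0.08 0.76 0.18] q [-0.09  0.45  1.88 -1.26  1.52 -1.85]
al 45 hd -105 th 70 ph 150 tilt 109.0 mouth 53.0 margin [2.69 0.5  0.22 0.14 0.7  0.27] q [-0.1   0.38  1.9  -1.2   1.46 -1.91]
al 45 hd -105 th 75 ph 135 tilt 107.0 mouth 43.0 margin [2.7  0.5  0.22 0.08 0.7  0.53] q [-0.08  0.44  1.89 -1.26  1.52 -1.58]
al 45 hd -105 th 75 ph 150 tilt 114.0 mouth 52.0 margin [2.7  0.5  0.22 0.08 0.7  0.27] q [-0.08  0.44  1.88 -1.26  1.52 -1.85]
```

Run:
```python
from h import *
A=tool(-26.4,45,1); g=np.array([.5774,-.0002,.052]); goto(g-.07*A[:,2]+[0,0,.01],A,5); print('then',((.07*A[:,2]-[0,0,.01])*100).round(2))
```

```text
total cm [ -0.73   0.38 -12.74] turn [-0.041 -0.078  0.003] | per row [-0.15  0.08 -2.55] [-0.0081 -0.0156  0.0007]
then [ 4.43 -2.2  -5.95]
```

Request:
arm_command(
  xyz=[
    [-0.2,0.1,-2.5],
    [-0.2,0.1,-2.5],
    [-0.1,0.1,-2.6],
    [-0.1,0.1,-2.6],
    [-0.1,0,-2.5],
    [0,0,0],
  ],
  turn=[
    [-0.008,-0.016,0],
    [-0.008,-0.016,0],
    [-0.008,-0.016,0],
    [-0.008,-0.015,0.001],
    [-0.008,-0.015,0.001],
    [0,0,0],
  ],
)

```text
t: 12.2
tool_pos: [0.4273, 0.075, 0.2279]
orientation: [0.538, 2.308, -0.227]
force: [-1.0, -0.2, -0.3]
opening: 0.0927
```

Request:
arm_command(
  xyz=[
    [0.8,-0.4,-1.1],
    [1.1,-0.6,-1.5],
    [1.1,-0.5,-1.5],
    [1.0,-0.5,-1.2],
    [0.4,-0.2,-0.6],
    [0,0,0],
  ],
  turn=[
    [0,0,0],
    [0,0,0],
    [0,0,0],
    [0,0,0],
    [0,0,0],
    [0,0,0],
  ],
)

```text
t: 12.95
tool_pos: [0.4723, 0.0526, 0.1706]
orientation: [0.538, 2.305, -0.225]
force: [0.1, -0.4, 0.0]
opening: 0.0931
```

Run:
```python
from h import *
log()
p=read_camera('wrist'); s=read_camera('scene')
cv2.imwrite('pics/pre.png',np.hstack([cv2.resize(p['frame'],(400,300)),cv2.resize(s['frame'][180:345,230:450],(400,300))])[...,::-1])
```

```text
t 12.95 q [ 0.172 -0.117  2.325 -1.071  0.497 -0.08 ] tcp [0.4723 0.0526 0.1706] grasp [0.5781 0.     0.0526] z [ 0.634 -0.315 -0.707] y [ 0.444  0.896 -0.002] yaw_y 63.7 F [ 0.1 -0.4  0. ] open 0.0931
```

View pics/pre.png

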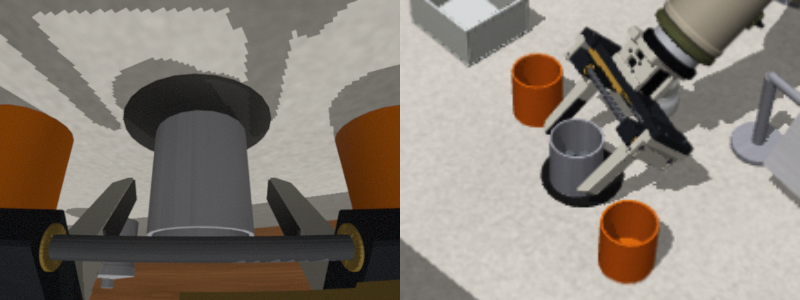

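The steel cup (left crop px 200,170) sits centrally between the open fingers, clear of both orange cups. I close on it.

Request:
arm_command(
  xyz=[
    [0,0,0],
    [0,0,0],
    [0,0,0],
    [0,0,0],
    [0,0,0],
    [0,0,0],
  ],
  turn=[
    [0,0,0],
    [0,0,0],
    [0,0,0],
    [0,0,0],
    [0,0,0],
    [0,0,0],
  ],
  gripper=4,
  force=40,
)

```text
t: 13.8
tool_pos: [0.4716, 0.0525, 0.1699]
orientation: [0.537, 2.306, -0.225]
force: [-5.3, 0.2, 4.9]
opening: 0.0628
```

Request:
arm_command(
  xyz=[
    [0,0,0.5],
    [0,0,1.5],
    [0,0,2.5],
    [0,0,2.5],
    [0,0,2.5],
    [0,0,2.5],
    [0,0,0],
  ],
  turn=[
    [0,0,0],
    [0,0,0],
    [0,0,0],
    [0,0,0],
    [0,0,0],
    [0,0,0],
    [0,0,0],
  ],
)

```text
t: 14.68
tool_pos: [0.4723, 0.0526, 0.292]
orientation: [0.538, 2.302, -0.222]
force: [-0.3, 0.3, -1.7]
opening: 0.0628
```

```bash
cat > plan2.py <<'E'
from h import *
s=log(); q=np.array(s['q']); A=Rm(s['orientation'])
ct=tool(-26.4,45,1).T@[0,0,1]
for hd,th,ph in ((-105,75,150),(-105,75,158),(-110,75,155),(-115,75,160),(-110,78,155)):
    f=np.radians(ph); A2=tool(hd,45,1); Af=spin(tool(hd,th,1),-f); c=Af@ct
    ch=c[:2]/np.linalg.norm(c[:2]); rim=BIN+[0,0,.125]-np.r_[.015*ch,0]; gp=rim-.025*c; hi=gp+[0,0,.04]
    b,e=seq(q,[(hi+[0,0,.02],A2)]+[(hi,spin(A2,-f*k/4)) for k in (1,2,3,4)]+[(gp,Af)],8)
    m=np.minimum(b-LO,HI-b).min(0); print(hd,th,ph,'tilt',np.degrees(np.arccos(c[2])).round(),'mouth',np.degrees(np.arctan2(c[1],c[0])).round(),'m',m.round(2),'e',round(e,4),'dq max/step',np.abs(np.diff(b,axis=0)).max(0).round(2))
E
python3 plan2.py
```

```text
t 14.68 q [ 0.171 -0.394  2.284 -0.706  0.699 -0.517] tcp [0.4723 0.0526 0.292 ] grasp [5.785e-01 3.000e-04 1.743e-01] z [ 0.636 -0.313 -0.705] y [0.443 0.897 0.001] yaw_y 63.7 F [-0.3  0.3 -1.7] open 0.0628
-105 75 150 tilt 114.0 mouth 52.0 m [2.7  0.5  0.22 0.08 0.7  0.31] e 0.0 dq max/step [0.06 0.07 0.07 0.07 0.08 0.14]
-105 75 158 tilt 117.0 mouth 58.0 m [2.69 0.5  0.22 0.08 0.7  0.17] e 0.0 dq max/step [0.06 0.07 0.07 0.07 0.08 0.14]
-110 75 155 tilt 116.0 mouth 51.0 m [2.7  0.5  0.22 0.13 0.7  0.28] e 0.0 dq max/step [0.07 0.07 0.08 0.07 0.09 0.15]
-115 75 160 tilt 117.0 mouth 49.0 m [2.69 0.5  0.22 0.18 0.7  0.24] e 0.0 dq max/step [0.07 0.08 0.09 0.07 0.1  0.16]
-110 78 155 tilt 119.0 mouth 50.0 m [2.7  0.5  0.22 0.1  0.7  0.28] e 0.0 dq max/step [0.07 0.07 0.08 0.07 0.09 0.15]
```

```bash
cat >> h.py <<'E'
CT=tool(-26.4,45,1).T@[0,0,1]
def pour(hd=-110,th=78,ph=155,z=.125):
    f=np.radians(ph); A2=tool(hd,45,1); Af=spin(tool(hd,th,1),-f); c=Af@CT
    ch=c[:2]/np.linalg.norm(c[:2]); gp=BIN+[0,0,z]-np.r_[.015*ch,0]-.025*c
    return gp+[0,0,.04],A2,gp,Af
E
python3 - <<'E'
from h import *
hi,A2,gp,Af=pour(); print(hi,gp); goto(hi+[0,0,.02],A2,12); print('spin per row (18)',(-A2[:,2]*np.radians(155)/18).round(4))
E
```

```text
[ 0.43280181 -0.32482865  0.17699591] [ 0.43280181 -0.32482865  0.13699591]
 total cm [  0.09 -26.65   2.3 ] turn [ 0.003  0.002 -1.461] | per row [ 0.01 -2.22  0.19] [ 0.0002  0.0002 -0.1218]
spin per row (18) [0.0363 0.0999 0.1063]
```

Request:
arm_command(
  xyz=[
    [0,-1.5,0.2],
    [0,-2.2,0.2],
    [0,-2.3,0.2],
    [0,-2.3,0.2],
    [0,-2.3,0.2],
    [0,-2.3,0.2],
    [0,-2.3,0.2],
    [0,-2.3,0.2],
    [0,-2.3,0.2],
    [0,-2.3,0.2],
    [0,-2.3,0.2],
    [0.1,-2.2,0.1],
  ],
  turn=[
    [0,0,-0.09],
    [0,0,-0.125],
    [0,0,-0.125],
    [0,0,-0.125],
    [0,0,-0.125],
    [0,0,-0.125],
    [0,0,-0.125],
    [0,0,-0.125],
    [0,0,-0.125],
    [0,0,-0.125],
    [0,0,-0.125],
    [0,0,-0.121],
  ],
)

```text
t: 16.18
tool_pos: [0.4721, -0.2142, 0.3108]
orientation: [2.097, 1.465, -0.872]
force: [-0.1, 0.5, -1.6]
opening: 0.0628
```

Run:
```python
from h import *
s=log(); hi,A2,gp,Af=pour(); print(hi); goto(hi,A2,1); c=Rm(s['orientation'])@CT; print('tilt',np.degrees(np.arccos(c[2])))
```

```text
t 16.18 q [-0.264  0.059  1.847 -0.796  1.399  0.298] tcp [ 0.4721 -0.2142  0.3108] grasp [ 0.4308 -0.3249  0.1928] z [-0.247 -0.663 -0.707] y [ 0.938 -0.345 -0.004] yaw_y -20.2 F [-0.1  0.5 -1.6] open 0.0628
[ 0.43280181 -0.32482865  0.17699591]
 total cm [ 0.11  0.03 -1.57] turn [-0.001 -0.004  0.004] | per row [ 0.11  0.03 -1.57] [-0.0011 -0.0037  0.0037]
tilt 0.22169536197212453
```

Request:
arm_command(
  xyz=[
    [0,0,-0.2],
    [0,0,-0.3],
    [0,0,-0.3],
    [0,0,-0.3],
    [0,0,-0.3],
    [0,0,-0.2],
    [0,0,0],
    [0,0,0],
    [0,0,0],
    [0,0,0],
    [0,0,0],
    [0,0,0],
  ],
  turn=[
    [0.036,0.1,0.106],
    [0.036,0.1,0.106],
    [0.036,0.1,0.106],
    [0.036,0.1,0.106],
    [0.036,0.1,0.106],
    [0.036,0.1,0.106],
    [0.036,0.1,0.106],
    [0.036,0.1,0.106],
    [0.036,0.1,0.106],
    [0.036,0.1,0.106],
    [0.036,0.1,0.106],
    [0.036,0.1,0.106],
  ],
)

```text
t: 17.68
tool_pos: [0.472, -0.2134, 0.2947]
orientation: [-0.149, -2.706, 1.083]
force: [0.0, -0.4, -1.5]
opening: 0.0627
```

Request:
arm_command(
  xyz=[
    [0,0,0],
    [0,0,0],
    [0,0,0],
    [0,0,0],
    [0,0,0],
    [0,0,0],
  ],
  turn=[
    [0.036,0.1,0.106],
    [0.036,0.1,0.106],
    [0.036,0.1,0.106],
    [0.036,0.1,0.106],
    [0.036,0.1,0.106],
    [0.036,0.1,0.106],
  ],
)

```text
t: 18.42
tool_pos: [0.472, -0.2134, 0.2947]
orientation: [0.964, -2.308, 0.77]
force: [-0.0, 0.0, -1.6]
opening: 0.0627
```

Run:
```python
from h import *
s=log(); hi,A2,gp,Af=pour(); goto(gp,Af,6); A=Rm(s['orientation']); c=A@CT; g=s['tool_pos']+.167*A[:,2]; print('tilt',np.degrees(np.arccos(c[2])),'rim',g+.025*c)
p=read_camera('scene'); cv2.imwrite('pics/spin.png',cv2.resize(p['frame'][90:270,180:420],(800,600))[...,::-1])
```

```text
t 18.43 q [-0.261  0.077  1.863 -0.807  1.371 -2.385] tcp [ 0.472  -0.2134  0.2947] grasp [ 0.4321 -0.3251  0.1771] z [-0.239 -0.669 -0.704] y [-0.754  0.585 -0.3  ] yaw_y 142.2 F [-0.   0.  -1.6] open 0.0627
 total cm [  1.66   4.21 -12.3 ] turn [-0.538  0.193 -0.006] | per row [ 0.28  0.7  -2.05] [-0.0896  0.0322 -0.0009]
tilt 87.56547393435272 rim [ 0.44712529 -0.30517313  0.17819517]
```

View pics/spin.png

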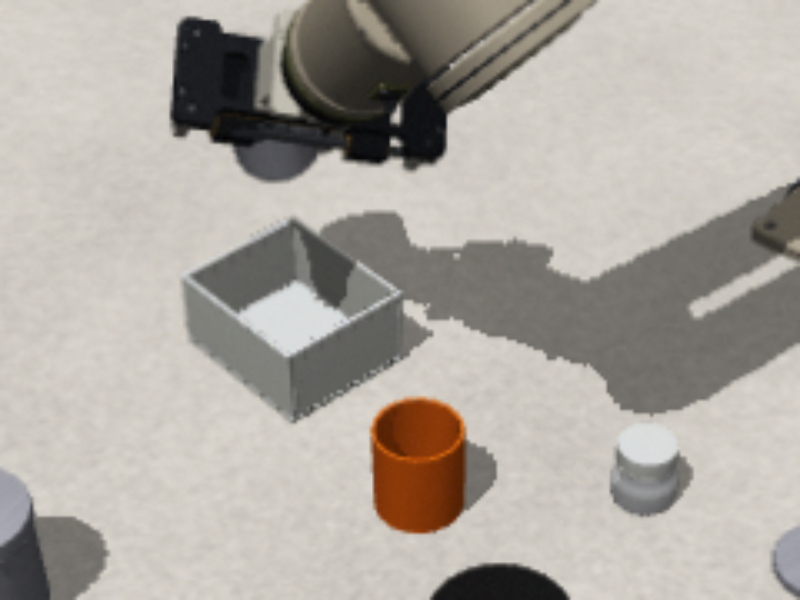

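Still loaded (1.6 N down, bin empty at px 290,310), tilted 88° with the mouth over the bin. Now I lower 11 cm and tip to 119°.

Request:
arm_command(
  xyz=[
    [0.2,0.5,-1.8],
    [0.2,0.5,-1.8],
    [0.2,0.5,-1.4],
    [0.2,0.5,-1.2],
    [0.2,0.5,-1.2],
    [0.2,0.5,-1.2],
    [0.2,0.6,-1.1],
    [0.2,0.6,-1.1],
    [0,0,0],
    [0,0,0],
    [0,0,0],
    [0,0,0],
  ],
  turn=[
    [-0.067,0.024,0],
    [-0.067,0.024,0],
    [-0.067,0.024,0],
    [-0.067,0.024,0],
    [-0.067,0.024,0],
    [-0.067,0.024,0],
    [-0.067,0.024,0],
    [-0.067,0.024,0],
    [0,0,0],
    [0,0,0],
    [0,0,0],
    [0,0,0],
  ],
)

```text
t: 19.98
tool_pos: [0.4887, -0.1718, 0.1894]
orientation: [0.745, -1.801, 1.168]
force: [0.3, 0.5, -0.8]
opening: 0.0629
```

Run:
```python
from h import *
s=log(); hi,A2,gp,Af=pour(); A=Rm(s['orientation']); c=A@CT; g=s['tool_pos']+.167*A[:,2]; print('tilt',np.degrees(np.arccos(c[2])),'rim',g+.025*c)
p=read_camera('top'); cv2.imwrite('pics/poured.png',cv2.resize(p['frame'][200:425,340:640],(800,600))[...,::-1])
r=[(round(d['confidence'],2),np.round(d['centre'])) for d in spotter.masks_of(p,'stopper0')]; print(r)
```

```text
t 19.98 q [-0.085  0.496  1.8   -1.242  1.617 -1.938] tcp [ 0.4887 -0.1718  0.1894] grasp [ 0.4339 -0.3255  0.1542] z [-0.328 -0.921 -0.211] y [-0.82   0.389 -0.42 ] yaw_y 154.7 F [ 0.3  0.5 -0.8] open 0.0629
tilt 118.35707039862949 rim [ 0.44797391 -0.30864417  0.14232478]
[]
```

View pics/poured.png

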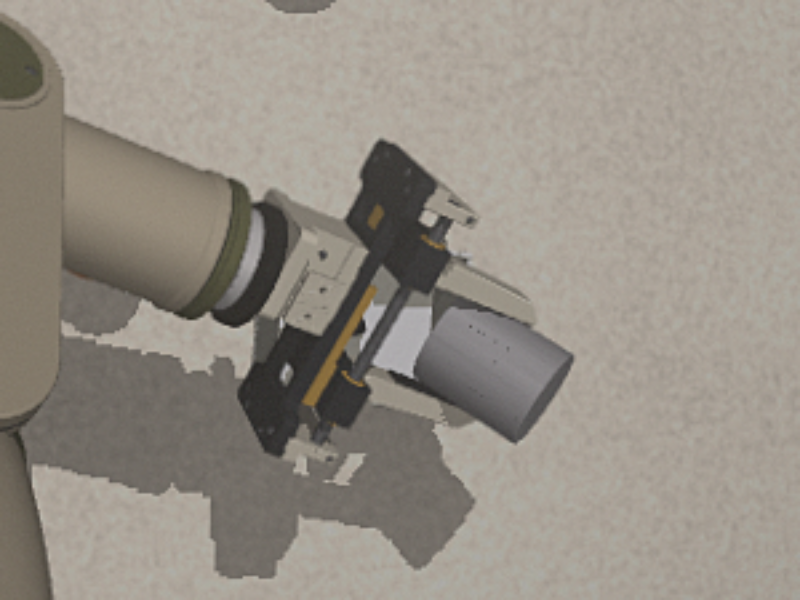

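The wrist force has dropped to 0.8 N (empty-cup weight). I raise by the reverse path and count stoppers.

Request:
arm_command(
  xyz=[
    [0,0,1.0],
    [-0.2,-0.5,1.6],
    [-0.2,-0.6,1.6],
    [-0.2,-0.6,1.6],
    [-0.2,-0.6,1.6],
    [-0.2,-0.6,1.6],
    [-0.2,-0.6,1.6],
    [-0.2,-0.6,1.6],
    [-0.2,-0.6,1.6],
    [0,0,0],
  ],
  turn=[
    [0,0,0],
    [0.067,-0.024,0],
    [0.067,-0.024,0],
    [0.067,-0.024,0],
    [0.067,-0.024,0],
    [0.067,-0.024,0],
    [0.067,-0.024,0],
    [0.067,-0.024,0],
    [0.067,-0.024,0],
    [0,0,0],
  ],
)

```text
t: 21.32
tool_pos: [0.4727, -0.2193, 0.3295]
orientation: [0.955, -2.315, 0.779]
force: [-0.5, 0.1, -1.4]
opening: 0.0626
```

Run:
```python
from h import *
s=log()
im=[]
for n in ('scene','top'):
    p=read_camera(n); W=cloud(p)
    for d in spotter.masks_of(p,'stopper0'): print(n,round(d['confidence'],2),np.round(d['centre']),np.nanmedian(W[d['pixels']],0).round(3))
    f=p['frame']; im.append(cv2.resize(f[140:230,220:320] if n=='scene' else f[260:390,430:574],(400,360)))
cv2.imwrite('pics/cnt.png',np.hstack(im)[...,::-1])
```

```text
t 21.32 q [-0.272  0.035  1.837 -0.802  1.407 -2.43 ] tcp [ 0.4727 -0.2193  0.3295] grasp [ 0.4334 -0.3312  0.2119] z [-0.236 -0.67  -0.704] y [-0.748  0.588 -0.309] yaw_y 141.8 F [-0.5  0.1 -1.4] open 0.0626
scene 0.47 [120. 262.] [ 0.434 -0.329  0.194]
scene 0.42 [186. 268.] [ 0.451 -0.294  0.016]
```

View pics/cnt.png

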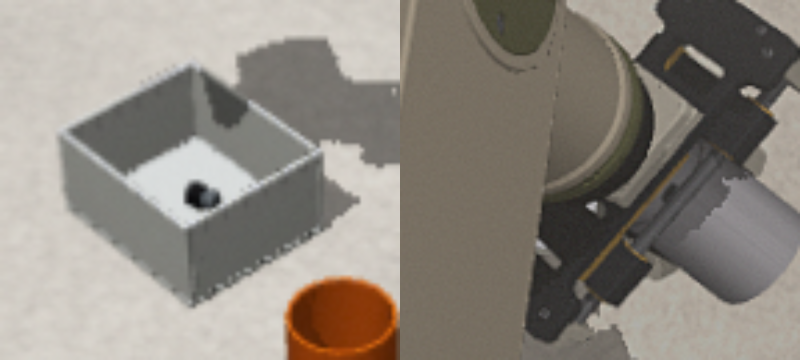

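The picture shows only one or two stoppers in the bin (left crop 200,195), and the force of 1.4 N says about five are still in the cup. I need a steeper, longer tip, so I look for more tilt within joint range.

```bash
cat > plan3.py <<'E'
from h import *
s=robot.read_state(); q=np.array(s['q'])
res=[]
for hd in range(-170,-85,10):
  for th in (78,84,90,96):
    for ph in (155,170,185):
      f=np.radians(ph); Af=spin(tool(hd,th,1),-f); c=Af@CT; ch=c[:2]/np.linalg.norm(c[:2])
      tilt=np.degrees(np.arccos(c[2]))
      gp=BIN+[0,0,.15]-np.r_[.015*ch,0]-.025*c
      b,e=seq(q,[(gp,Af)],10); m=np.minimum(b-LO,HI-b).min(0)
      low=(gp-.065*Af[:,2])[2]-.094*abs(Af[2,1])-.0375*abs(Af[2,0])
      if e<.01 and m.min()>.05 and tilt>121: res.append((tilt,hd,th,ph,np.degrees(np.arctan2(c[1],c[0])),low,m,b[-1]))
res.sort(key=lambda r:-r[0])
for r in res[:14]: print(*[np.round(x,2) for x in r])
E
python3 plan3.py
```

```text
140.76 -160 96 185 25.59 0.12 [2.65 0.93 0.66 0.24 0.34 0.12] [-0.31  1.16  0.94 -1.1   2.39 -2.54]
140.76 -150 96 185 35.59 0.12 [2.69 0.93 0.66 0.19 0.45 0.14] [-0.25  1.08  1.08 -1.15  2.28 -2.52]
140.76 -140 96 185 45.59 0.12 [2.69 0.93 0.66 0.13 0.57 0.16] [-0.2   1.    1.23 -1.21  2.16 -2.5 ]
140.76 -130 96 185 55.59 0.12 [2.69 0.93 0.66 0.07 0.68 0.2 ] [-0.15  0.92  1.38 -1.27  2.05 -2.46]
140.76 -170 96 185 15.59 0.12 [2.59 0.93 0.66 0.29 0.22 0.12] [-0.37  1.24  0.81 -1.05  2.51 -2.54]
140.04 -160 96 170 8.98 0.11 [2.66 0.93 0.66 0.26 0.33 0.23] [-0.3   1.15  0.96 -1.08  2.4  -2.26]
140.04 -150 96 170 18.98 0.11 [2.69 0.93 0.66 0.2  0.45 0.23] [-0.24  1.07  1.1  -1.14  2.28 -2.25]
140.04 -140 96 170 28.98 0.11 [2.69 0.93 0.66 0.15 0.57 0.23] [-0.19  0.99  1.25 -1.19  2.16 -2.22]
140.04 -130 96 170 38.98 0.11 [2.69 0.93 0.66 0.08 0.68 0.23] [-0.14  0.9   1.4  -1.26  2.05 -2.19]
140.04 -170 96 170 -1.02 0.11 [2.6  0.93 0.66 0.31 0.22 0.23] [-0.36  1.23  0.83 -1.03  2.51 -2.26]
135.34 -160 96 155 -5.16 0.09 [2.67 0.93 0.66 0.27 0.33 0.23] [-0.29  1.14  0.97 -1.07  2.4  -1.99]
135.34 -150 96 155 4.84 0.09 [2.69 0.93 0.66 0.22 0.45 0.23] [-0.23  1.06  1.12 -1.12  2.28 -1.97]
135.34 -140 96 155 14.84 0.09 [2.69 0.93 0.66 0.16 0.56 0.23] [-0.18  0.98  1.27 -1.18  2.17 -1.95]
135.34 -130 96 155 24.84 0.09 [2.69 0.93 0.66 0.09 0.68 0.23] [-0.13  0.89  1.42 -1.25  2.05 -1.92]
```

Run:
```python
from h import *
s=robot.read_state(); q=np.array(s['q'])
for hd,th,ph in ((-130,88,175),(-135,90,175)):
    f=np.radians(ph); Af=spin(tool(hd,th,1),-f); c=Af@CT; ch=c[:2]/np.linalg.norm(c[:2])
    gp=BIN+[0,0,.15]-np.r_[.02*ch,0]-.025*c
    b,e=seq(q,[(gp,Af)],12); m=np.minimum(b-LO,HI-b).min(0)
    print(hd,th,ph,'tilt',np.degrees(np.arccos(c[2])),'mouth',np.degrees(np.arctan2(c[1],c[0])),m.round(2),e.round(4),'low',(gp-.065*Af[:,2])[2]-.094*abs(Af[2,1])-.0375*abs(Af[2,0]),'wristz',(gp-(.167+.191)*Af[:,2]).round(3))
    print('  rim & tilt along path:',[ (np.r_[(P:=fkt(x,LM))[0]+.167*P[1][:,2]+.025*P[1]@CT].round(3).tolist(),round(np.degrees(np.arccos((P[1]@CT)[2])))) for x in b[[3,6,9]]])
    goto(gp,Af,12)
```

```text
-130 88 175 tilt 132.78968851904995 mouth 45.18266456763059 [2.69 0.93 0.66 0.16 0.77 0.23] 0.0 low 0.12372900519262481 wristz [ 0.659 -0.05   0.179]
  rim & tilt along path: [([0.441, -0.316, 0.189], 99), ([0.438, -0.318, 0.172], 110), ([0.438, -0.316, 0.16], 121)]
 total cm [  6.46   2.23 -15.28] turn [-0.475  0.655 -0.192] | per row [ 0.54  0.19 -1.27] [-0.0395  0.0546 -0.016 ]
-135 90 175 tilt 134.78238499876502 mouth 40.01893060629979 [2.69 0.93 0.66 0.18 0.69 0.23] 0.0 low 0.12206045966334864 wristz [ 0.681 -0.068  0.168]
  rim & tilt along path: [([0.44, -0.316, 0.188], 99), ([0.436, -0.318, 0.172], 111), ([0.436, -0.316, 0.159], 123)]
 total cm [  7.35   1.55 -15.8 ] turn [-0.474  0.698 -0.278] | per row [ 0.61  0.13 -1.32] [-0.0395  0.0582 -0.0231]
```

Request:
arm_command(
  xyz=[
    [0.5,0.2,-1.3],
    [0.5,0.2,-1.3],
    [0.6,0.2,-1.3],
    [0.5,0.2,-1.3],
    [0.5,0.2,-1.3],
    [0.6,0.2,-1.3],
    [0.5,0.2,-1.3],
    [0.5,0.2,-1.3],
    [0.6,0.2,-1.2],
    [0.5,0.2,-1.2],
    [0.5,0.2,-1.2],
    [0.6,0,-1.2],
  ],
  turn=[
    [-0.04,0.055,-0.016],
    [-0.04,0.055,-0.016],
    [-0.04,0.055,-0.016],
    [-0.04,0.055,-0.016],
    [-0.04,0.055,-0.016],
    [-0.04,0.055,-0.016],
    [-0.04,0.055,-0.016],
    [-0.039,0.055,-0.016],
    [-0.039,0.055,-0.016],
    [-0.039,0.054,-0.016],
    [-0.039,0.054,-0.016],
    [-0.039,0.054,-0.016],
  ],
)

```text
t: 23.02
tool_pos: [0.5364, -0.1958, 0.173]
orientation: [0.635, -1.526, 0.74]
force: [0.1, -0.3, -0.9]
opening: 0.0627
```

Request:
arm_command(
  xyz=[
    [0,0,0],
    [0,0,0],
    [0,0,0.4],
    [0,0,-0.4],
    [0,0,0.4],
    [0,0,-0.4],
    [0,0,0],
    [0,0,0],
  ],
  turn=[
    [0,0,0],
    [0,0,0],
    [0,0,0],
    [0,0,0],
    [0,0,0],
    [0,0,0],
    [0,0,0],
    [0,0,0],
  ],
)

```text
t: 24.02
tool_pos: [0.5364, -0.1965, 0.1746]
orientation: [0.635, -1.53, 0.739]
force: [-0.4, -0.2, -0.6]
opening: 0.0628
```

Run:
```python
from h import *
s=log(); A=Rm(s['orientation']); c=A@CT; print('tilt',np.degrees(np.arccos(c[2])),'rim',np.array(s['tool_pos'])+.167*A[:,2]+.025*c)
F=[]
for n in ('scene','top','scene','top'):
    p=read_camera(n); W=cloud(p); F.append(robot.read_state()['force'])
    for d in spotter.masks_of(p,'stopper0'): print(n,round(d['confidence'],2),np.round(d['centre']),np.nanmedian(W[d['pixels']],0).round(3))
    np.save('f_%s.npy'%n,p['frame'])
print(np.round(F,2))
```

```text
t 24.02 q [-0.153  0.802  1.443 -1.182  1.963 -2.293] tcp [ 0.5364 -0.1965  0.1746] grasp [ 0.4292 -0.3244  0.1687] z [-0.642 -0.766 -0.035] y [-0.761  0.642 -0.087] yaw_y 139.9 F [-0.4 -0.2 -0.6] open 0.0628
tilt 132.78921440535626 rim [ 0.44212653 -0.31141267  0.15174243]
top 0.41 [315. 488.] [ 0.468 -0.323  0.006]
[[ 0.08  0.18 -0.5 ]
 [-0.19 -0.85 -0.51]
 [ 0.02 -1.19 -2.11]
 [-0.82  0.31 -0.61]]
```

Run:
```python
from h import *
p=read_camera('wrist'); s=np.load('f_scene.npy')
cv2.imwrite('pics/c2.png',np.hstack([cv2.resize(p['frame'],(480,360)),cv2.resize(s[130:240,210:320],(320,360),interpolation=cv2.INTER_CUBIC)])[...,::-1])
```

```text
(no output)
```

View pics/c2.png

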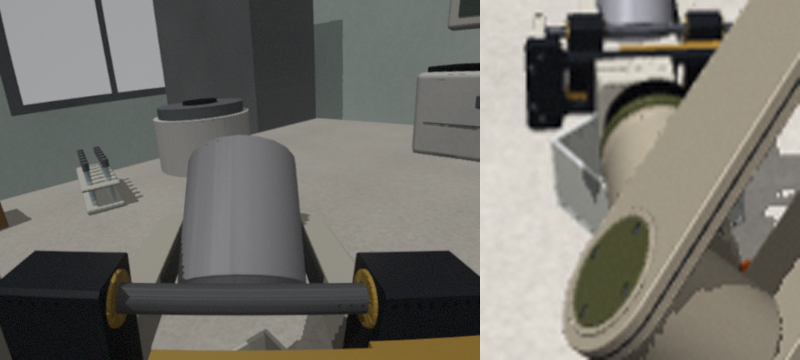

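Request:
arm_command(
  xyz=[
    [-0.6,0,1.2],
    [-0.5,-0.2,1.2],
    [-0.5,-0.2,1.2],
    [-0.6,-0.2,1.2],
    [-0.5,-0.2,1.3],
    [-0.5,-0.2,1.3],
    [-0.6,-0.2,1.3],
    [-0.5,-0.2,1.3],
    [-0.5,-0.2,1.3],
    [-0.6,-0.2,1.3],
    [-0.5,-0.2,1.3],
    [-0.5,-0.2,1.3],
  ],
  turn=[
    [0.039,-0.054,0.016],
    [0.039,-0.054,0.016],
    [0.039,-0.054,0.016],
    [0.039,-0.055,0.016],
    [0.039,-0.055,0.016],
    [0.04,-0.055,0.016],
    [0.04,-0.055,0.016],
    [0.04,-0.055,0.016],
    [0.04,-0.055,0.016],
    [0.04,-0.055,0.016],
    [0.04,-0.055,0.016],
    [0.04,-0.055,0.016],
  ],
)

```text
t: 25.98
tool_pos: [0.4721, -0.2185, 0.3272]
orientation: [0.959, -2.314, 0.774]
force: [0.1, -0.4, -1.0]
opening: 0.0627
```

```bash
cat > count.py <<'E'
from h import *
s=log(); A=Rm(s['orientation']); c=A@CT; print('tilt',np.degrees(np.arccos(c[2])))
F=[]
for n in ('scene','scene','top','top','wrist'):
    p=read_camera(n); F.append(robot.read_state()['force'][2]); W=cloud(p)
    for d in spotter.masks_of(p,'stopper0'): print(n,round(d['confidence'],2),np.round(d['centre']),np.nanmedian(W[d['pixels']],0).round(3))
    if n=='scene':
        x,y,z=np.moveaxis(W,-1,0); ins=(abs(x-BIN[0])<.05)&(abs(y-BIN[1])<.06)&(z<.05)
        dk=ins&(p['frame'].sum(-1)<200); print('inside px',ins.sum(),'dark',dk.sum(),'raised',(ins&(z>.009)).sum(),W[dk].mean(0) if dk.sum() else '')
    np.save('f_%s.npy'%n,p['frame'])
print(np.mean(F),np.round(F,2))
E
python3 count.py
```

```text
t 25.98 q [-0.271  0.036  1.839 -0.8    1.405 -2.431] tcp [ 0.4721 -0.2185  0.3272] grasp [ 0.4326 -0.3301  0.2094] z [-0.237 -0.668 -0.705] y [-0.75   0.587 -0.305] yaw_y 141.9 F [ 0.1 -0.4 -1. ] open 0.0627
tilt 87.34990568428962
scene 0.57 [186. 267.] [ 0.449 -0.293  0.016]
scene 0.26 [126. 260.] [ 0.431 -0.331  0.183]
inside px 686 dark 47 raised 380 [ 0.45748935 -0.29476275  0.01459661]
inside px 663 dark 49 raised 354 [ 0.45693722 -0.29491081  0.01441131]
top 0.16 [147. 179.] [0.769 0.259 0.081]
wrist 0.74 [462. 370.] [ 0.489 -0.298  0.019]
wrist 0.72 [442. 392.] [ 0.467 -0.298  0.019]
wrist 0.61 [427. 412.] [ 0.448 -0.295  0.019]
-0.5685096082386238 [ 1.5  -1.37 -0.07 -1.71 -1.19]
```

Run:
```python
from h import *
w=np.load('f_wrist.npy'); s=np.load('f_scene.npy')
cv2.imwrite('pics/c3.png',np.hstack([cv2.resize(w[180:480,200:600],(450,340),interpolation=cv2.INTER_CUBIC),cv2.resize(s[145:225,225:307],(350,340),interpolation=cv2.INTER_CUBIC)])[...,::-1])
```

```text
(no output)
```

View pics/c3.png

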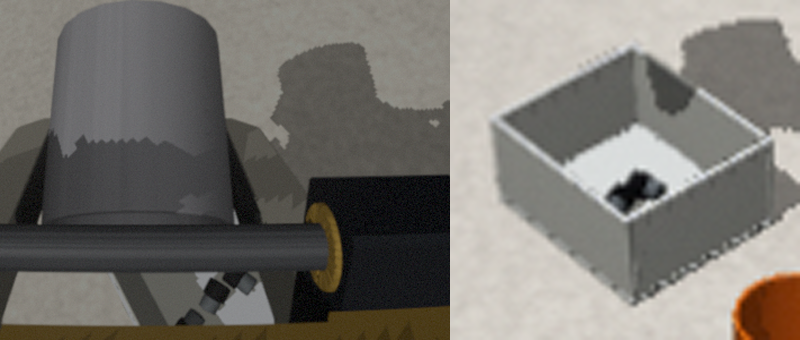

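At least 3–4 stoppers lie in the near corner of the bin, where its walls hide more from this view. I stand the cup upright and move off so the top camera can count.

Request:
arm_command(
  xyz=[
    [0,0,0],
    [0,0,0],
    [0,0,0],
    [0,0,0],
    [0,0,0],
    [0,0,0],
    [0,0,0],
    [0,0,0],
    [0,0,0],
    [0,0,0],
    [0,0,0],
    [0,0,0],
  ],
  turn=[
    [-0.041,-0.113,-0.12],
    [-0.041,-0.113,-0.12],
    [-0.041,-0.113,-0.12],
    [-0.041,-0.113,-0.12],
    [-0.041,-0.113,-0.12],
    [-0.041,-0.113,-0.12],
    [-0.041,-0.113,-0.12],
    [-0.041,-0.113,-0.12],
    [-0.041,-0.113,-0.12],
    [-0.041,-0.113,-0.12],
    [-0.041,-0.113,-0.12],
    [-0.041,-0.113,-0.12],
  ],
)

```text
t: 27.98
tool_pos: [0.4726, -0.2184, 0.3263]
orientation: [1.605, 2.198, -1.091]
force: [-0.6, 0.5, -0.4]
opening: 0.0628
```

Request:
arm_command(
  xyz=[
    [0,0,0],
    [0,0,0],
    [0,0,0],
    [0,0,0],
    [0,2,0],
    [0,3,0],
    [0,3,0],
    [0,3,0],
    [0,3,0],
    [0,2,0],
    [0,0,0],
  ],
  turn=[
    [-0.041,-0.113,-0.12],
    [-0.041,-0.113,-0.12],
    [-0.041,-0.113,-0.12],
    [-0.041,-0.113,-0.12],
    [0,0,0],
    [0,0,0.1],
    [0,0,0.1],
    [0,0,0.1],
    [0,0,0.1],
    [0,0,0.1],
    [0,0,0],
  ],
)

```text
t: 29.35
tool_pos: [0.4721, -0.0567, 0.3266]
orientation: [1.616, 1.861, -0.664]
force: [0.0, -0.2, -0.8]
opening: 0.0627
```

```bash
cat >> count.py <<'E'
for n in ('top','wrist','scene'): 
    f=np.load('f_%s.npy'%n); print(n, f[...].shape)
im=[np.load('f_top.npy')[260:380,420:540],np.load('f_scene.npy')[145:225,225:305]]
cv2.imwrite('pics/c4.png',np.hstack([cv2.resize(i,(400,400),interpolation=cv2.INTER_CUBIC) for i in im])[...,::-1])
E
python3 count.py
```

```text
t 29.35 q [ 0.057 -0.15   2.018 -0.819  1.299  0.159] tcp [ 0.4721 -0.0567  0.3266] grasp [ 0.4894 -0.1734  0.2084] z [ 0.103 -0.699 -0.708] y [0.99  0.142 0.005] yaw_y 8.2 F [ 0.  -0.2 -0.8] open 0.0627
tilt 0.2660108721623995
inside px 610 dark 49 raised 308 [ 0.45745466 -0.2936481   0.01405027]
scene 0.49 [186. 269.] [ 0.451 -0.294  0.016]
inside px 634 dark 47 raised 324 [ 0.45687295 -0.2947728   0.01433552]
top 0.59 [299. 470.] [ 0.492 -0.293  0.018]
top 0.5 [314. 474.] [ 0.466 -0.296  0.018]
top 0.43 [326. 474.] [ 0.445 -0.295  0.019]
top 0.63 [299. 470.] [ 0.492 -0.293  0.017]
top 0.52 [336. 146.] [0.42  0.291 0.104]
top 0.43 [313. 474.] [ 0.464 -0.297  0.017]
wrist 0.67 [147. 275.] [ 0.467 -0.296  0.019]
wrist 0.65 [146. 305.] [ 0.494 -0.294  0.02 ]
wrist 0.54 [142. 252.] [ 0.448 -0.296  0.019]
-0.9087329503879877 [-0.86 -1.23 -1.3  -0.88 -0.26]
top (480, 640, 3)
wrist (480, 640, 3)
scene (480, 640, 3)
```

Run:
```python
from h import *
t=np.load('f_top.npy'); w=np.load('f_wrist.npy')
a=cv2.resize(t[260:380,420:540],(400,400),interpolation=cv2.INTER_CUBIC); b=cv2.resize(w[80:230,200:350],(400,400),interpolation=cv2.INTER_CUBIC)
c=cv2.resize(t[230:330,340:540],(400,200),interpolation=cv2.INTER_CUBIC); d=cv2.resize(w,(267,200)); d=np.hstack([d,np.zeros((200,133,3),np.uint8)])
cv2.imwrite('pics/c5.png',np.vstack([np.hstack([a,b]),np.hstack([c,d])])[...,::-1])
```

```text
(no output)
```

View pics/c5.png

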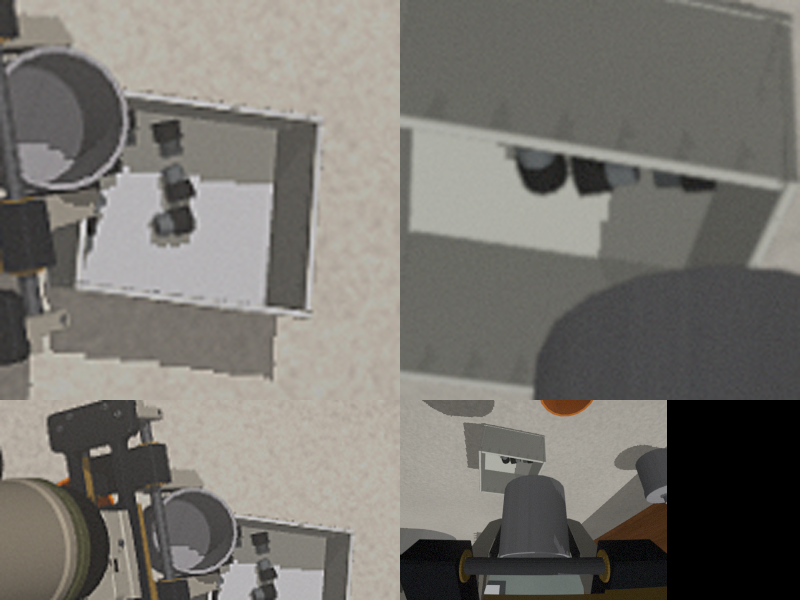

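The cup is empty (upper-left crop, cup at 60,120). Three stoppers show in the bin and the rest of it is still hidden behind the cup. I measure the bare mat before setting down.

Run:
```python
from h import *
for n in ('top','scene'):
    p=read_camera(n); W=cloud(p); x,y,z=np.moveaxis(W,-1,0)
    m=(x>.5)&(x<.65)&(abs(y)<.075)&(z<.012)&(z>-.004)&(p['frame'].sum(-1)<110)
    k,l,st,_=cv2.connectedComponentsWithStats(m.astype(np.uint8)); i=1+np.argmax(st[1:,4]); mm=(l==i)
    c=max(cv2.findContours(mm.astype(np.uint8),cv2.RETR_EXTERNAL,cv2.CHAIN_APPROX_NONE)[0],key=len)[:,0]
    P=W[c[:,1],c[:,0]]
    def fit(v): return np.hypot(P[:,0]-v[0],P[:,1]-v[1])-.0495
    s=least_squares(fit,[.57,0],loss='soft_l1',f_scale=.002); print(n,mm.sum(),'mat',s.x.round(4),'res med',np.median(np.abs(fit(s.x))).round(4),P.min(0).round(3),P.max(0).round(3))
g=np.array([.5774,0,.052]); A=tool(-26.4,45,1)
goto(g+[0,0,.05],A,9)
```

```text
Traceback (most recent call last):
ValueError: attempt to get argmax of an empty sequence
```

Run:
```python
from h import *
for n in ('scene','wrist'):
    p=read_camera(n); W=cloud(p)
    for d in spotter.masks_of(p,'mat')[:2]: 
        m=d['pixels'].astype(np.uint8); c=max(cv2.findContours(m,cv2.RETR_EXTERNAL,cv2.CHAIN_APPROX_NONE)[0],key=len)[:,0]
        P=W[c[:,1],c[:,0]]; P=P[(P[:,2]<.012)&(abs(P[:,0]-.575)<.08)&(abs(P[:,1])<.08)]
        if len(P)<15: print(n,d['confidence'],len(P)); continue
        fit=lambda v:np.hypot(P[:,0]-v[0],P[:,1]-v[1])-.0497
        s=least_squares(fit,[.57,0],loss='soft_l1',f_scale=.002); print(n,d['confidence'],m.sum(),'mat',s.x.round(4),'res',np.median(np.abs(fit(s.x))).round(4),P.min(0).round(3),P.max(0).round(3))
g=np.array([.5774,0,.052]); A=tool(-26.4,45,1)
goto(g+[0,0,.05],A,9)
```

```text
scene 0.73 1201 mat [0.5694 0.0019] res 0.0015 [ 0.52  -0.049 -0.001] [0.618 0.05  0.006]
wrist 0.52 0
wrist 0.45 0
 total cm [ -0.09  11.11 -10.67] turn [-0.004  0.005  0.973] | per row [-0.01  1.23 -1.19] [-0.0005  0.0006  0.1081]
```

Request:
arm_command(
  xyz=[
    [0,1.2,0],
    [0,1.2,0],
    [-0.1,1.3,-0.6],
    [-0.1,1.2,-1.4],
    [-0.1,1.3,-1.4],
    [-0.2,1.2,-1.4],
    [-0.2,1.3,-1.5],
    [-0.1,1.2,-1.5],
    [-0.1,1.3,-1.5],
    [0,0,-1.4],
    [0,0,0],
  ],
  turn=[
    [0,0,0.108],
    [0,0,0.108],
    [0,0,0.108],
    [0,0,0.108],
    [0,0,0.108],
    [0,0,0.108],
    [-0.001,0.002,0.108],
    [-0.001,0.002,0.108],
    [-0.002,0.001,0.109],
    [0,0,0],
    [0,0,0],
  ],
)

```text
t: 31.48
tool_pos: [0.4627, 0.0533, 0.2185]
orientation: [0.541, 2.309, -0.225]
force: [0.3, -0.7, -1.5]
opening: 0.0629
```

Run:
```python
from h import *
s=log(); A=tool(-26.4,45,1); goto([.5695,.0012,.054],A,1); c=Rm(s['orientation'])@CT; print('cup axis',c.round(4))
```

```text
t 31.48 q [ 0.177 -0.273  2.343 -0.873  0.581 -0.304] tcp [0.4627 0.0533 0.2185] grasp [0.568  0.0009 0.0999] z [ 0.63  -0.314 -0.71 ] y [ 0.444  0.896 -0.001] yaw_y 63.6 F [ 0.3 -0.7 -1.5] open 0.0629
 total cm [ 0.1   0.04 -4.64] turn [-0.001 -0.004 -0.   ] | per row [ 0.1   0.04 -4.64] [-0.0006 -0.0044 -0.0003]
cup axis [ 4.4e-03 -6.0e-04  1.0e+00]
```

Request:
arm_command(
  xyz=[
    [0.1,0,-1.3],
    [0,0,-1.3],
    [0,0,-1.2],
    [0,0,-0.6],
    [0,0,-0.2],
    [0,0,0],
  ],
  turn=[
    [0,-0.004,0],
    [0,0,0],
    [0,0,0],
    [0,0,0],
    [0,0,0],
    [0,0,0],
  ],
)

```text
t: 32.22
tool_pos: [0.4648, 0.0535, 0.1742]
orientation: [0.541, 2.303, -0.221]
force: [0.6, 0.1, -1.1]
opening: 0.0627
```

Request:
arm_command(
  xyz=[
    [0,0,-0.1],
    [0,0,0],
  ],
  turn=[
    [0,0,0],
    [0,0,0],
  ],
)

```text
t: 32.48
tool_pos: [0.4646, 0.0535, 0.173]
orientation: [0.541, 2.303, -0.221]
force: [-0.8, -0.8, -0.6]
opening: 0.0628
```

Request:
arm_command(
  xyz=[
    [0,0,-0.2],
    [0,0,-0.1],
    [0,0,0],
  ],
  turn=[
    [0,0,0],
    [0,0,0],
    [0,0,0],
  ],
)

```text
t: 32.85
tool_pos: [0.4646, 0.0535, 0.1698]
orientation: [0.541, 2.303, -0.222]
force: [-0.0, -0.6, 0.7]
opening: 0.0629
```

Contact is just beginning, so I release and back off along the tool axis.

Request:
arm_command(
  xyz=[
    [0,0,0],
    [0,0,0],
    [0,0,0],
    [0,0,0],
    [0,0,0],
    [0,0,0],
  ],
  turn=[
    [0,0,0],
    [0,0,0],
    [0,0,0],
    [0,0,0],
    [0,0,0],
    [0,0,0],
  ],
  gripper=9.3,
)

```text
t: 33.6
tool_pos: [0.4645, 0.0535, 0.1697]
orientation: [0.541, 2.303, -0.222]
force: [-0.2, -0.4, 0.6]
opening: 0.0929
```

Request:
arm_command(
  xyz=[
    [-0.6,0.3,0.7],
    [-1.2,0.6,1.4],
    [-1.6,0.8,1.8],
    [-1.8,0.9,2.2],
    [-1.6,1.0,4],
    [0,2,5],
    [0,4,5],
    [0,5,4],
    [0,5,2],
    [0,5,0],
    [0,0,0],
  ],
  turn=[
    [0,0,0],
    [0,0,0],
    [0,0,0],
    [0,0,0],
    [0,0,0],
    [0,0,0],
    [0,0,0],
    [0,0,0],
    [0,0,0],
    [0,0,0],
    [0,0,0],
  ],
)

```text
t: 34.98
tool_pos: [0.3956, 0.3001, 0.428]
orientation: [0.535, 2.306, -0.221]
force: [0.2, -0.7, -0.7]
opening: 0.0931
```

```bash
cat > fin.py <<'E'
from h import *
log()
for n in ('top','scene'):
    p=read_camera(n); W=cloud(p); x,y,z=np.moveaxis(W,-1,0); f=p['frame'].astype(int).sum(-1)
    for d in spotter.masks_of(p,'stopper0'): print(n,'stopper',round(d['confidence'],2),np.round(d['centre']),d['pixels'].sum(),np.nanmedian(W[d['pixels']],0).round(3))
    P=W[(abs(x-.57)<.05)&(abs(y)<.05)&(z>.066)&(z<.08)]; a=np.linalg.lstsq(np.c_[P[:,:2],np.ones(len(P))],(P[:,:2]**2).sum(1),rcond=None)[0]
    print(n,'cup rim',(a[:2]/2).round(4),np.sqrt(a[2]+(a[:2]**2).sum()/4).round(4),'z',np.median(P[:,2]).round(4),'zfit',np.linalg.lstsq(np.c_[P[:,:2]-a[:2]/2,np.ones(len(P))],P[:,2],rcond=None)[0].round(3),len(P))
    for d in spotter.masks_of(p,'mat')[:1]:
        Q=W[d['pixels']]; Q=Q[(Q[:,2]<.012)]; print('  mat',Q.min(0).round(3),Q.max(0).round(3))
    for d in spotter.masks_of(p,'cover')[:1]: print('  cover',d['confidence'],np.nanmedian(W[d['pixels']],0).round(3))
    g=W[(x>.35)&(x<.5)&(y>.18)&(y<.35)&(z>.155)&(z<.2)]; 
    if len(g): print('  cover grip',g.mean(0).round(4),'z99',np.percentile(g[:,2],98).round(3))
    cv2.imwrite(f'pics/fin_{n}.png',p['frame'][...,::-1])
    if n=='top':
        ang=np.radians(-7.5); u=(x-BIN[0])*np.cos(ang)+(y-BIN[1])*np.sin(ang); v=-(x-BIN[0])*np.sin(ang)+(y-BIN[1])*np.cos(ang)
        ins=(abs(u)<.05)&(abs(v)<.062)&(z>.010)&(z<.045)
        k,l,st,ce=cv2.connectedComponentsWithStats(ins.astype(np.uint8))
        for i in range(1,k):
            if st[i,4]>15: print('  bin blob',st[i].tolist(),np.nanmean(W[l==i],0).round(3))
        ol=(x>.3)&(x<.7)&(y<-.05)&(y>-.55)&(z>.008)&(z<.03)&(f<200)&~((abs(u)<.06)&(abs(v)<.07)); print('  dark outside bin px',ol.sum(),np.nanmedian(W[ol],0) if ol.sum() else '')
E
python3 fin.py
```

```text
t 34.98 q [ 0.806 -0.264  1.925 -0.776  1.289 -0.157] tcp [0.3956 0.3001 0.428 ] grasp [0.5016 0.2483 0.3099] z [ 0.635 -0.311 -0.708] y [0.44  0.898 0.001] yaw_y 63.9 F [ 0.2 -0.7 -0.7] open 0.0931
top stopper 0.63 [312. 472.] 68 [ 0.466 -0.296  0.018]
top stopper 0.47 [328. 472.] 87 [ 0.445 -0.296  0.018]
top stopper 0.46 [308. 452.] 72 [ 0.481 -0.256  0.018]
top cup rim [0.5692 0.0013] 0.0302 z 0.073 zfit [-0.009 -0.006  0.073] 206
  mat [ 0.518 -0.046 -0.003] [0.609 0.051 0.01 ]
  cover 0.64 [0.574 0.001 0.01 ]
  cover grip [0.4215 0.2387 0.1696] z99 0.174
  bin blob [447, 289, 65, 63, 684] [ 0.47  -0.318  0.025]
  bin blob [466, 296, 9, 12, 74] [ 0.492 -0.293  0.017]
  bin blob [466, 309, 13, 22, 173] [ 0.455 -0.296  0.018]
  bin blob [446, 325, 3, 11, 28] [ 0.439 -0.247  0.018]
  dark outside bin px 45 [ 0.51538844 -0.13765001  0.02224452]
scene stopper 0.49 [186. 271.] 62 [ 0.448 -0.296  0.014]
scene stopper 0.19 [184. 264.] 2649 [ 0.452 -0.3    0.033]
scene cup rim [0.5723 0.0016] 0.0303 z 0.0713 zfit [0.001 0.002 0.071] 205
  mat [ 0.519 -0.049 -0.004] [0.618 0.052 0.007]
  cover 0.63 [0.444 0.264 0.1  ]
  cover grip [0.4317 0.2626 0.1664] z99 0.173
```

The cup stands upright at (0.570, 0.001), within 3 mm of the mat's centre. I move the wrist camera over the bin to count stoppers numerically.

Run:
```python
from h import *
y=np.array([.991,-.131,0]);y/=np.linalg.norm(y); z=np.array([0,0,-1.]); A=np.c_[np.cross(y,z),y,z]
goto([.4565,-.2965,.27],A,12); s=robot.read_state(); M=Rm(s['orientation'])
b,e=path(np.array(s['tool_pos']),M,np.array([.4565,-.2965,.437]),A,np.array(s['q']),LM,1,12); print(np.minimum(b-LO,HI-b).min(0).round(2),e)
```

```text
total cm [  5.99 -59.28   0.8 ] turn [ 0.738  0.396 -1.171] | per row [ 0.5  -4.94  0.07] [ 0.0615  0.033  -0.0976]
[2.16 0.36 0.44 0.56 1.15 2.1 ] 4.06216213079666e-09
```

Request:
arm_command(
  xyz=[
    [0.5,-4.5,1],
    [0.5,-5,0],
    [0.5,-5,0],
    [0.5,-5,0],
    [0.5,-5,0],
    [0.5,-5,0],
    [0.5,-5,0],
    [0.5,-5,0],
    [0.5,-5,0],
    [0.5,-5,0],
    [0.5,-5,0],
    [0.5,-4.8,0],
  ],
  turn=[
    [0.062,0.033,-0.098],
    [0.062,0.033,-0.098],
    [0.062,0.033,-0.098],
    [0.062,0.033,-0.098],
    [0.062,0.033,-0.098],
    [0.062,0.033,-0.098],
    [0.061,0.033,-0.098],
    [0.061,0.033,-0.097],
    [0.061,0.033,-0.097],
    [0.061,0.033,-0.097],
    [0.061,0.033,-0.097],
    [0.061,0.033,-0.097],
  ],
)

```text
t: 36.88
tool_pos: [0.4558, -0.2979, 0.4391]
orientation: [-2.366, -2.067, -0.001]
force: [1.2, 1.1, 1.0]
opening: 0.0929
```

Request:
arm_command(
  xyz=[
    [0,0,0],
    [0,0,0],
  ],
  turn=[
    [0,0,0],
    [0,0,0],
  ],
)

```text
t: 37.12
tool_pos: [0.4561, -0.2957, 0.4385]
orientation: [2.361, 2.071, 0.0]
force: [-0.0, -0.0, 0.2]
opening: 0.0928
```

```bash
cat > cnt2.py <<'E'
from h import *
log(); p=read_camera('wrist'); W=cloud(p); x,y,z=np.moveaxis(W,-1,0); f=p['frame'].astype(int).sum(-1)
for d in spotter.masks_of(p,'stopper0'): print('stopper',round(d['confidence'],2),np.round(d['centre']),d['pixels'].sum(),np.nanmedian(W[d['pixels']],0).round(3))
ang=np.radians(-7.5); u=(x-BIN[0])*np.cos(ang)+(y-BIN[1])*np.sin(ang); v=-(x-BIN[0])*np.sin(ang)+(y-BIN[1])*np.cos(ang)
for m,t in (((z>.060)&(z<.07),'rim'),): 
    mm=m&(abs(u)<.09)&(abs(v)<.1); print(t,mm.sum(),np.percentile(u[mm],[1,99]).round(3),np.percentile(v[mm],[1,99]).round(3))
print('rows/cols of rim',[(a.min(),a.max()) for a in np.nonzero(mm)])
# black heads, inside
bk=(f<130)&(z<.04)&(abs(u)<.056)&(abs(v)<.066); hg=(z>.0105)&(z<.04)&(abs(u)<.047)&(abs(v)<.058)
for nm,m in (('raised',hg),('black',bk)):
    k,l,st,ce=cv2.connectedComponentsWithStats(m.astype(np.uint8))
    for i in range(1,k):
        if st[i,4]>60: print(nm,st[i,4],ce[i].round(),'uvz',u[l==i].mean().round(3),v[l==i].mean().round(3),z[l==i].mean().round(3),'mm2',round(st[i,4]*(np.median(p['z_map'][l==i])/p['fx'])**2*1e6))
# ascii map, 4 mm cells: '#' black raised, 'o' raised, '.' floor
for vv in np.arange(.064,-.066,-.004):
    r=''
    for uu in np.arange(-.054,.056,.004):
        c=(abs(u-uu)<.002)&(abs(v-vv)<.002)&(z<.06)
        r+=' ' if c.sum()<2 else ('#' if f[c].mean()<150 else 'o') if z[c].mean()>.009 else '.'
    print(r)
np.save('wf.npy',p['frame'])
E
python3 cnt2.py
```

```text
t 37.12 q [-0.669 -0.035  1.598 -0.     1.578 -0.539] tcp [ 0.4561 -0.2957  0.4385] grasp [ 0.4562 -0.2958  0.2715] z [ 0.001 -0.001 -1.   ] y [ 0.992 -0.13   0.001] yaw_y -7.5 F [-0.  -0.   0.2] open 0.0928
stopper 0.89 [151. 344.] 301 [ 0.483 -0.257  0.019]
stopper 0.88 [164. 361.] 313 [ 0.501 -0.268  0.02 ]
stopper 0.84 [198. 311.] 326 [ 0.447 -0.295  0.019]
stopper 0.83 [148. 321.] 352 [ 0.463 -0.248  0.019]
stopper 0.77 [196. 333.] 316 [ 0.468 -0.297  0.019]
stopper 0.73 [144. 297.] 338 [ 0.443 -0.243  0.019]
stopper 0.63 [190. 360.] 271 [ 0.496 -0.293  0.019]
rim 2784 [-0.054  0.056] [-0.063  0.066]
rows/cols of rim [(np.int64(130), np.int64(275)), (np.int64(255), np.int64(386))]
raised 319 [298. 145.] uvz -0.022 0.051 0.019 mm2 286
raised 910 [341. 154.] uvz 0.02 0.042 0.019 mm2 826
raised 289 [359. 189.] uvz 0.037 0.008 0.019 mm2 276
raised 311 [312. 197.] uvz -0.009 -0.0 0.019 mm2 300
raised 301 [333. 197.] uvz 0.012 0.0 0.019 mm2 290
black 163 [302. 144.] uvz -0.018 0.052 0.02 mm2 145
black 155 [324. 143.] uvz 0.003 0.052 0.02 mm2 138
black 154 [339. 155.] uvz 0.017 0.041 0
[... 445 characters left out ...]
##o 
 o...............oo..oo###o 
 o...................o####o 
 o....................o...o 
 o........................o 
 o......................ooo 
 o....................o##oo 
 o.......oooo.....o.oo####o 
 o.......oooo..o#ooo.o####o 
 o........o##o###ooo.o###.o 
 o........####o###o.......o 
 o........####.###........o 
 o........oo..............oo
 o........................o 
 o........................o 
 o........................oo
 o........................o.
 o........................oo
 o........................oo
 o........................oo
 o........................oo
 o........................oo
 o........................oo
 o........................oo
 ooooooooooooooooooooooooooo
```

All seven stoppers are in the bin, confirmed by both the detections and the separate head blobs. One last check of the cover and bystanders, then I hand in.

Run:
```python
from h import *
for n in ('top','scene'):
    p=read_camera(n); W=cloud(p); x,y,z=np.moveaxis(W,-1,0)
    g=W[(x>.35)&(x<.5)&(y>.18)&(y<.35)&(z>.15)&(z<.2)]; c=g[:,:2].mean(0); d=np.linalg.svd(g[:,:2]-c,full_matrices=False)[2][0]
    print(n,'grip',g.mean(0).round(4),'yaw',np.degrees(np.arctan2(d[1],d[0]))%180,'ztop',np.percentile(g[:,2],98).round(3),len(g))
    c=np.array([.4235,.2635]); e=np.array([np.cos(np.radians(74.7)),np.sin(np.radians(74.7))]); s=(x-c[0])*e[1]-(y-c[1])*e[0]; t=(x-c[0])*e[0]+(y-c[1])*e[1]
    for sg in (1,-1):
        m=(sg*s>.012)&(sg*s<.062)&(abs(t)<.065)&(z>.05)&(z<.135)
        if m.sum()>50: print('  flap',sg,m.sum(),np.polyfit(sg*s[m],z[m],1).round(3))
    for k in ('bottle','canister','pot'):
        for q in spotter.masks_of(p,k)[:1]: print('  ',k,round(q['confidence'],2),np.nanmedian(W[q['pixels']],0).round(3))
```

```text
top grip [0.4272 0.2594 0.1703] yaw 73.96623357325431 ztop 0.175 323
  flap 1 1965 [-1.304  0.131]
  flap -1 1995 [-0.76   0.133]
   bottle 0.97 [0.769 0.259 0.079]
   canister 0.93 [ 0.766 -0.26   0.09 ]
   pot 0.88 [0.41  0.003 0.049]
scene grip [0.4321 0.2627 0.1646] yaw 75.81447240557428 ztop 0.173 326
  flap 1 2162 [-1.295  0.131]
  flap -1 168 [-0.752  0.131]
   bottle 0.84 [0.795 0.276 0.077]
   canister 0.87 [ 0.79  -0.247  0.081]
   pot 0.82 [0.422 0.009 0.038]
```

```bash
python3 -c "
from h import *
print(robot.close_job())"
```

```text
the job is handed in; nothing more can be done
None
```

The job is done and handed in at about 37 s of the 64 s allowed. The hand-in gives no verdict, so what follows rests on my own last checks.

- **Cover:** I hung it on the rail and released it. It is within a few mm of the bar's middle, its ridge is within about 1° of the bar's direction, and it leans about 0.13 rad (limit 0.45).
- **Stoppers:** All seven are in the bin, about 19 mm above the bench at their tops and well below the rim. The wrist camera gave seven detections, matching seven separate black heads.
- **Cup:** It is empty and was released upright on its mat. The scene camera puts it about 3 mm from the mat's centre, and its rim is level.
- **Bystanders:** The bottle, canister and pot read the same as at the start, to about 1 mm. The orange cups were not touched as far as I could see, but I did not re-measure them at the end.

**Checks that disagreed:**
- After the first tip (118°) the bin view showed only one or two stoppers, and the noisy wrist force suggested the cup was not empty. I tipped again to 133° with a small shake. The bin's near walls hide part of its floor from that camera, so the first tip may already have emptied more than it showed.
- The scene and top cameras differ by about 3 mm in x, which is within the tolerances used.

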